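# Load a bench test kiln by its crank-driven car and latch it for firing

## Robot

A 7-joint arm with a two-finger parallel gripper is mounted at the origin on a cart in front of the work surface, level with it; the furniture and walls round the work are solid. World frame = base frame: x ahead of the robot, y to its left, z up, the work surface at z = 0. Lengths are in mm, angles in rad, forces in N, time in s.
With the tool pointing down it reaches from about 350 to 775 mm from the base axis. Payload 3.1 kg.
Tool frame: the origin (TCP) lies at the very end of the fingers, on their centre line; the grasp point (between the pads) lies 19 mm behind it; z points along the fingers, y is the direction in which the jaws open and shut (so a half turn about z gives the same grasp; the last joint's range is limited). The gripper opens to 85 mm and grips with 20 to 120 N. Pads are 22 mm wide; open, the fingers measure 114 mm over their backs; the gripper's body (76 mm by 85 mm) begins 54 mm behind the grasp point. The pads swing forward as they close: fully open they stand 13 mm farther back than shut.
Start: joints at [-1.178, 0.311, 0.014, 1.512, -0.004, 1.319, -0.027], TCP at [231.652, 498.853, 231.304] pointing down, gripper open.
Joint ranges: [-2.7, 2.7], [-0.3, 1.91], [-1.27, 1.3], [0.12, 2.57], [-1.44, 4.58], [0.2, 2.03], [-3.05, 3.05]. Speed limits (rad/s): [2.79, 2.79, 3.14, 3.14, 3.14, 3.14, 3.14].

## Interface

Orientations are given as [roll, pitch, yaw] about the fixed x, y, z axes, in that order (R = Rz(yaw) Ry(pitch) Rx(roll)).
In Python, from station import manip, optics gives the robot as it stands.
- The arm moves only by the tool drive_tool, never from a script. Its argument "steps" is a list of rows, each a list of 7 numbers: the shift along the world's x, y, z in units of 30 mm (1.0 is 30 mm), then the turn, a rotation vector about the world's x, y, z in units of 8 degrees (1.0 is 8 degrees), then the opening in per cent of the stroke, from 0 (shut) to 100 (fully open). In form: [[tx, ty, tz, wx, wy, wz, gripper], ...]. A call has 1 to 12 rows; each row is the pose to reach, as a shift and turn from the pose commanded when the call began; what a row does not reach only later rows make up. A row lasts 1/8 s, in which the tool goes at most 62.5 mm and 10.7 degrees, less where a joint would pass 70% of its speed; a pose out of reach is approached as far as the arm can. A call with a gripper value outside its range is refused whole. The fingers move at their own pace and stop on an object; "grip_force" is the grip in N (left out, the last holds). Time passes only in rows, so rows that repeat a pose let the fingers close. It gives the time, the measured TCP pose, the force and the opening at its end, in the units of the state.
- manip.sense(): the state, without advancing time (a new reading comes with each control period).
- optics.capture(name): name is "scene" or "top" or "wrist"; returns the picture (400x640x3 uint8, red, green, blue); there is no depth.
- optics.camera_params(name): a dict with "fov_y" (degrees; the focal length in pixels is half the picture's height over the tangent of half this angle, whatever the lens; pixels are square), "cx", "cy" (the principal point, pixels), "R" (3x3) and "t" (3): a world point X has camera coordinates R X + t. Camera axes: x right, y down, z forward; pixel columns grow to the right and rows downward; lengths in mm; the calibration is good to about 2 mm. The wrist camera is an equidistant fisheye: a pixel r from the principal point sees the ray r / f radians off the axis. A picture is of the moment at which its call begins: read the wrist's pose just before it. camera_params takes no time and is no camera call; for the wrist camera it gives the pose at the moment of the call.
- manip.close_job(): hands the job in, once; it reports no verdict.
The state is a dict: "t": time; "joint_positions": joint angles; "joint_vel": joint speeds; "tau": joint torques, N m; "tcp_pos": TCP position; "tool_rot": TCP orientation; "wrist_force": force on the tool from outside, world axes, zero at the start; "wrist_torque": the same for the moment, N m; "grip_width": finger opening in mm.
Only numpy, scipy, OpenCV 4.12 (cv2) and the standard library are available. Lean on these libraries where they do the work, as an engineer would, in place of code of your own. Each camera call takes 0.05 s, during which the arm holds its last target.

## Task

Load the little test kiln for a firing: swing its folding crank handle up until it snaps upright, wind the car all the way out with the handwheel, lay every glaze test tile that is lying about flat on the car's white batt, inside the low rim, glazed face up and none on top of another, then wind the car fully home again. Hook the wire loop of the draw latch on the kiln's roof over the keeper on the car's door and press the latch lever down flat so that it holds the door drawn in, and fold the crank handle back down flat so that it locks the wheel; the latch and the handle may be done in either order. Leave the cup and the two glaze pots where they stand.

Things in the scene. Friction and masses are not known exactly. Their poses are not given: they have to be found in the camera images.
- kiln: The fixed bench kiln: grey steel case 270 mm wide, 215 mm deep, roof at z = 145 mm, with two dark runway rails that reach 245 mm out of its mouth. Origin on the worktop under the middle of the mouth; own x points into the kiln (away from the robot), y to the left, z up. The car runs along x. On the left, beside the mouth, stands a gearbox (roof at z = 90 mm) with a black horizontal handwheel on top.
- car (a joint): How far the car is out, in m: 0 = home (door against the case), 0.200 = fully out. The car is geared to the wheel (rack and pinion): car = 0.0318 m per rad of wheel; it cannot be pushed well by hand, and moves only when the wheel is turned.
- batt (a point): Centre of the top face of the car's batt, axes as the kiln's. The batt is 159 mm (x) by 184 mm (y) inside a rim 8 mm wide that stands 6 mm above it; top face at z = 52 mm. The door (top at z = 119 mm) stands at the car's robot side, its back face 88 mm from this point. With the car fully out this point is 112 mm in front of the mouth.
- wheel (a joint): Angle of the handwheel in rad: 0 = car home, 6.28 (one full turn) = car fully out; grows clockwise seen from above. Light: about 2 N at the handle turns it. It cannot be turned while the crank handle is folded (a lug of the handle sits in the one notch of the ring under the wheel, with 0.07 rad of play); it is free once the handle is up by more than about 0.9 rad. It stays where it is left; stops at both ends.
- wheel_axis (a point): A point on the handwheel's vertical axis, at z = 140 mm, the height of the crank's fold pin. Wheel outer diameter 147 mm, top of rim at z = 129 mm.
- crank_pin (a point): Centre of the fold pin of the crank handle, 54 mm from the wheel's axis, at z = 140 mm; it goes round with the wheel. With wheel = 0 it lies straight in front of the axis (kiln -x side), and the pin is parallel to the kiln's y.
- crank (a joint): Fold angle of the crank handle in rad: 0 = folded, lying flat across the wheel towards (and past) the wheel's axis; 1.57 = upright. A spring plunger makes it snap: it must be lifted past the middle (0.85 rad), after which it springs upright by itself and stays; about 4 N at the grip to lift it or to fold it again, falling shut below the middle. It can be folded down fully only with the wheel within 0.07 rad of 0 or of a full turn.
- crank_grip (a point): Point on the handle's axis 55 mm from the fold pin. The black grip sleeve is a round barrel of 20 mm diameter, from 20 to 83 mm from the pin (top at z = 223 mm when upright), and spins freely on its spindle; folded, it lies with its axis at z = 140 mm, 1 cm above hub and rim, so that fingertips can straddle it from above.
- lever (a joint): Draw latch lever angle in rad: 0 = closed, flat on the roof and pointing into the kiln (+x); about 1.45 to 1.7 at the start = standing up; stop at 1.75. Over-centre (dead centre at 0.14 rad): pushed below that with the loop hooked it stays shut. 4 to 7 N at the tip close it; stiff enough to stay where it is left.
- lever_pin (a point): Lever pivot, fixed, on the roof's centre line, 60 mm behind the mouth plane, at z = 160 mm; the axis is the kiln's y.
- lever_tip (a point): Near the lever's free end, 68 mm from the lever pin; lever 20 to 24 mm wide, starting 17 mm and ending 77 mm from the lever pin (top at z = 237 mm when it stands up), its outer face 3 mm above this point when flat.
- loop_pin (a point): Pivot of the wire loop on the lever, 20 mm from the lever pin; parallel to the kiln's y, it moves as the lever turns.
- loop_bar (a point): Middle of the loop's cross-bar (8 mm wire), about 97 mm from the loop pin. The loop is a rectangular bail of 8 mm wire, 50 mm wide outside and 34 mm inside. At the start it stands up, leaning back 0.1 to 0.4 rad away from the robot, bar at z = 265 to 275 mm; it swings over towards the robot about the loop pin and drops by its weight onto the keeper.
- bail (a joint): Stretch of the spring-loaded loop in m: 0 slack, about 0.0025 when hooked and the lever is shut.
- keeper (a point): Where the cross-bar lies when drawn tight (give or take 1 cm in height): in front (robot side) of the keeper post on the middle of the car's door, at z = 159 mm. Post 14 mm wide, top at z = 172 mm, with a 5 mm lip towards the robot at its top; moves with the car. With the lever standing up, the bar comes down 6 to 10 mm in front of the lip.
- test_tile_1: A glaze test tile: ceramic slab 62 x 40 x 9 mm, 45 g, white with one face glazed and a small hanging hole near one short edge. Origin: centre of its underside; own x along the 62 mm side, y along the 40 mm side, z up out of the glazed face. Pinch it across the 40 mm side. Only two to four of the five tiles are there in a run. It starts flat on the worktop, glazed face up.
- test_tile_2: A glaze test tile: ceramic slab 62 x 40 x 9 mm, 45 g, white with one face glazed and a small hanging hole near one short edge. Origin: centre of its underside; own x along the 62 mm side, y along the 40 mm side, z up out of the glazed face. Pinch it across the 40 mm side. Only two to four of the five tiles are there in a run. It starts flat on the worktop, glazed face up.
- test_tile_3: A glaze test tile: ceramic slab 62 x 40 x 9 mm, 45 g, white with one face glazed and a small hanging hole near one short edge. Origin: centre of its underside; own x along the 62 mm side, y along the 40 mm side, z up out of the glazed face. Pinch it across the 40 mm side. Only two to four of the five tiles are there in a run. It starts flat on the worktop, glazed face up.
- test_tile_4: A glaze test tile: ceramic slab 62 x 40 x 9 mm, 45 g, white with one face glazed and a small hanging hole near one short edge. Origin: centre of its underside; own x along the 62 mm side, y along the 40 mm side, z up out of the glazed face. Pinch it across the 40 mm side. Only two to four of the five tiles are there in a run. It starts flat on the worktop, glazed face up.
- test_tile_5: A glaze test tile: ceramic slab 62 x 40 x 9 mm, 45 g, white with one face glazed and a small hanging hole near one short edge. Origin: centre of its underside; own x along the 62 mm side, y along the 40 mm side, z up out of the glazed face. Pinch it across the 40 mm side. Only two to four of the five tiles are there in a run. It starts flat on the worktop, glazed face up.
- pinch_cup: Bystander: grey clay cup, 66 mm across, 59 mm high, on the turntable (head 200 mm across, top at z = 112 mm, centre about x 0.50, y 0.21). Origin: centre of its underside.
- glaze_pot_1: Bystander: plastic pot with a green lid, 62 mm across, 65 mm high, at the back. Origin: centre of its underside.
- glaze_pot_3: Bystander: wide plastic pot with a yellow lid, 68 mm across, 43 mm high, at the back. Origin: centre of its underside.
Not all that is in view belongs to the job. What is shaped like the test_tile_3 but black is not meant.

How it is judged (in metres and radians):
On the way, in this order (a step that is already met when the one before it is completed fails the run):
1. the crank handle is swung up and has snapped upright (value of joint crank above 1.45 rad), for 0.2 s.
2. the car is wound out (value of joint car above 0.19 m), for 0.2 s.
3. every tile lies flat on the batt of the car, let go (value of joint car above 0.15 m and x of test_tile_1 in the frame of batt between -0.065 and 0.065 m and y of test_tile_1 in the frame of batt between -0.078 and 0.078 m and z of test_tile_1 in the frame of batt between -0.004 and 0.004 m and angle between each of test_tile_1, test_tile_2, test_tile_3, test_tile_4, test_tile_5's own z axis and vertical below 0.12 rad and x of test_tile_2 in the frame of batt between -0.065 and 0.065 m and y of test_tile_2 in the frame of batt between -0.078 and 0.078 m and z of test_tile_2 in the frame of batt between -0.004 and 0.004 m and x of test_tile_3 in the frame of batt between -0.065 and 0.065 m and y of test_tile_3 in the frame of batt between -0.078 and 0.078 m and z of test_tile_3 in the frame of batt between -0.004 and 0.004 m and x of test_tile_4 in the frame of batt between -0.065 and 0.065 m and y of test_tile_4 in the frame of batt between -0.078 and 0.078 m and z of test_tile_4 in the frame of batt between -0.004 and 0.004 m and x of test_tile_5 in the frame of batt between -0.065 and 0.065 m and y of test_tile_5 in the frame of batt between -0.078 and 0.078 m and z of test_tile_5 in the frame of batt between -0.004 and 0.004 m and contact force between each of test_tile_1, test_tile_2, test_tile_3, test_tile_4, test_tile_5 and the fingers below 0.05 N), for 0.3 s.
4. the car is wound home (value of joint car below 0.004 m), for 0.2 s.
At the end, for the whole second after the job is handed in: Car home (4 mm); every tile present flat on the batt inside the rim, none on another; loop round the keeper (bar below its lip, loop stretched over 1.2 mm) with the lever flat (0.08 rad); crank handle folded flat (0.12 rad) (value of joint car below 0.004 m and value of joint lever below 0.08 rad and value of joint bail above 0.0012 m and z of loop_bar in the frame of keeper between -0.025 and 0.008 m and value of joint crank below 0.12 rad and x of test_tile_1 in the frame of batt between -0.065 and 0.065 m and y of test_tile_1 in the frame of batt between -0.078 and 0.078 m and z of test_tile_1 in the frame of batt between -0.004 and 0.004 m and angle between each of test_tile_1, test_tile_2, test_tile_3, test_tile_4, test_tile_5's own z axis and vertical below 0.12 rad and x of test_tile_2 in the frame of batt between -0.065 and 0.065 m and y of test_tile_2 in the frame of batt between -0.078 and 0.078 m and z of test_tile_2 in the frame of batt between -0.004 and 0.004 m and x of test_tile_3 in the frame of batt between -0.065 and 0.065 m and y of test_tile_3 in the frame of batt between -0.078 and 0.078 m and z of test_tile_3 in the frame of batt between -0.004 and 0.004 m and x of test_tile_4 in the frame of batt between -0.065 and 0.065 m and y of test_tile_4 in the frame of batt between -0.078 and 0.078 m and z of test_tile_4 in the frame of batt between -0.004 and 0.004 m and x of test_tile_5 in the frame of batt between -0.065 and 0.065 m and y of test_tile_5 in the frame of batt between -0.078 and 0.078 m and z of test_tile_5 in the frame of batt between -0.004 and 0.004 m); the robot touches nothing.
It fails at once if the cup is moved more than 3 cm (distance of pinch_cup from where it was at the start of the episode above 0.03 m).
It fails at once if the taller glaze pot is moved more than 3 cm (distance of glaze_pot_1 from where it was at the start of the episode above 0.03 m).
It fails at once if the wide glaze pot is moved more than 3 cm (distance of glaze_pot_3 from where it was at the start of the episode above 0.03 m).
Of test_tile_1, test_tile_2, test_tile_3, test_tile_4, test_tile_5 only 2 to 4 are there at a start; the rules pass over those that are not, and their reading is None.
At some moment in a run one of test_tile_1, test_tile_2, test_tile_3, test_tile_4, test_tile_5 may be knocked a few centimetres aside while the robot is not near it.
Once in a run the grip may slacken for a moment while it holds something.
It also fails if it takes over 210 s, if anything falls off the work surface, if the arm or the gripper's body presses on something with over 40 N, if the wrist force passes 120 N, or if a joint passes its speed limit or range.

## Working session

There is one attempt and no reset: what is moved stays moved. The work goes in short steps, Python scripts to look and compute and a tool call to move; the robot and the scene stay as the last step left them, time stands still between calls to the robot, and variables do not carry over. Pictures are saved under pics/ and viewed, and the job is handed in when it is done.

Besides the shell and the picture viewer there is one more tool, called after "Request:" by a JSON object that holds its "api" and its "payload". drive_tool: Moves the arm, as the interface text tells. Its arguments: {"type":"object","properties":{"steps":{"type":"array","items":{"type":"array","items":{"type":"number"}}},"grip_force":{"type":"number"}},"required":["steps"]}

```bash
mkdir -p pics; ls
python3 - <<'E'
from station import manip, optics
import cv2
s=manip.sense();print(s)
for n in("scene","top","wrist"):
    p=optics.camera_params(n);print(n,p)
    im=optics.capture(n);cv2.imwrite(f"pics/a_{n}.png",im[:,:,::-1])
E
```

```text
pics
{'t': 0.0, 'joint_positions': array([-1.17771271,  0.3117487 ,  0.01401323,  1.5130613 , -0.00439581,
        1.31920422, -0.02720128]), 'joint_vel': array([-7.58657194e-04, -5.14301042e-04,  2.10034221e-03,  4.97178188e-05,
       -6.80111952e-06,  9.97160520e-04, -1.15676657e-03]), 'tau': array([-3.17272873e-05, -3.79912949e+01,  1.46028553e-01, -2.30591458e+01,
        1.22448386e-02,  1.36539989e-02,  3.02621544e-06]), 'tcp_pos': array([231.35969269, 498.16273948, 230.20678351]), 'tool_rot': array([-3.13920421e+00,  1.08275182e-04,  2.70686548e+00]), 'wrist_force': array([ 0.3117296 , -0.72678865,  0.70528556]), 'wrist_torque': array([ 0.03675476, -0.0628378 , -0.00903356]), 'grip_width': 85.31165483540254}
scene {'fov_y': 49.458019450557856, 'cx': 319.4092847443436, 'cy': 201.82898641950575, 'R': array([[ 0.63568828, -0.77193521, -0.00405471],
       [-0.53471113, -0.43653381, -0.72354836],
       [ 0.55676244,  0.46211931, -0.69026178]]), 't': array([-275.05253485,  411.00753082, 1068.84034565])}
top {'fov_y': 51.75147316009212, 'cx': 323.2203332457714, 'cy': 200.88453458908577, 'R': array([[ 0.02013163, -0.99978223,  0.00549716],
       [-0.99724094, -0.02047279, -0.0713538 ],
       [ 0.07145081, -0.00404553, -0.99743592]]), 't': array([  58.39541036,  579.13071351, 1116.78182228])}
wrist {'fov_y': 65.70646984690485, 'cx': 322.7680114422173, 'cy': 199.84696785738257, 'R': array([[ 0.42093623,  0.90708599, -0.00277561],
       [ 0.86757397, -0.40170346,  0.29317186],
       [ 0.26481712, -0.12581471, -0.95605573]]), 't': array([-548.90361356,  -37.7017773 ,  380.60168762])}
```

View pics/a_scene.png

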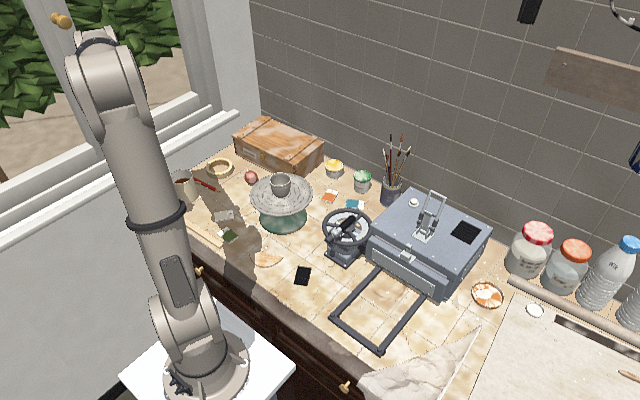

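View pics/a_top.png

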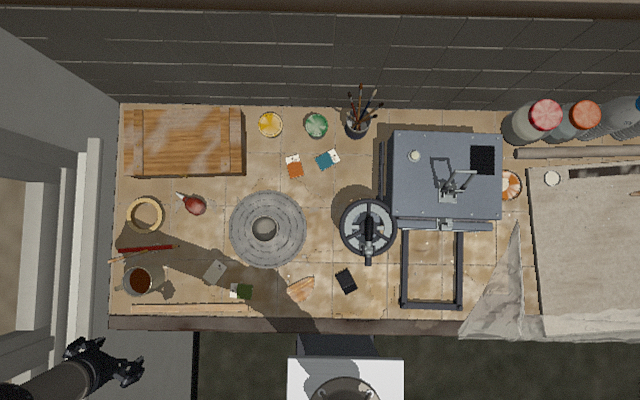

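View pics/a_wrist.png

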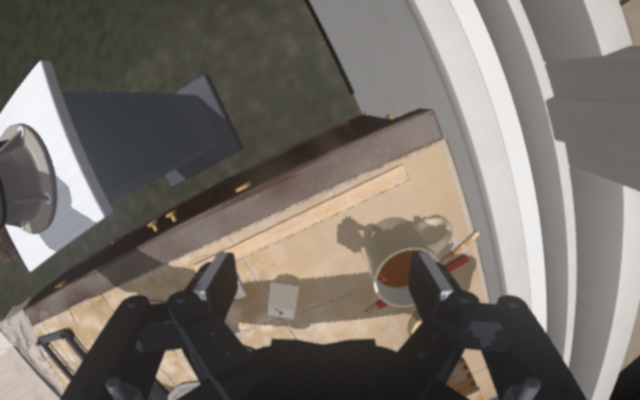

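```bash
cat > h.py <<'E'
import numpy as np, cv2
from station import manip, optics
from scipy.spatial.transform import Rotation as Rn
def ray(p,u,v,fish=False):
    f=200/np.tan(np.radians(p['fov_y']/2)); x=(u-p['cx']);y=(v-p['cy'])
    if fish:
        r=np.hypot(x,y);th=r/f; d=np.array([np.sin(th)*x/max(r,1e-9),np.sin(th)*y/max(r,1e-9),np.cos(th)])
    else: d=np.array([x/f,y/f,1])
    R=np.array(p['R']);t=np.array(p['t']); return -R.T@t, R.T@d
def atz(p,u,v,z,fish=False):
    c,d=ray(p,u,v,fish); return c+d*(z-c[2])/d[2]
def proj(p,X,fish=False):
    f=200/np.tan(np.radians(p['fov_y']/2)); c=np.array(p['R'])@np.array(X)+np.array(p['t'])
    if fish:
        r=np.hypot(c[0],c[1]);th=np.arctan2(r,c[2]);return np.array([p['cx']+f*th*c[0]/r,p['cy']+f*th*c[1]/r])
    return np.array([p['cx']+f*c[0]/c[2],p['cy']+f*c[1]/c[2]])
def tri(obs):
    A=np.zeros((3,3));b=np.zeros(3)
    for p,u,v,*f in obs:
        c,d=ray(p,u,v,bool(f));d/=np.linalg.norm(d);M=np.eye(3)-np.outer(d,d);A+=M;b+=M@c
    return np.linalg.solve(A,b)
def crop(im,name,u0,v0,u1,v1,k):
    c=cv2.resize(im[v0:v1,u0:u1],None,fx=k,fy=k,interpolation=cv2.INTER_CUBIC)
    s=50 if (u1-u0)>100 else 10
    for u in range((u0//s+1)*s,u1,s): cv2.putText(c,str(u),((u-u0)*k,10),0,.35,(255,255,0),1);cv2.line(c,((u-u0)*k,0),((u-u0)*k,4),(255,0,0),1)
    for v in range((v0//s+1)*s,v1,s): cv2.putText(c,str(v),(0,(v-v0)*k+4),0,.35,(255,255,0),1)
    cv2.imwrite(name,c[:,:,::-1])
def st():
    s=manip.sense();print('t',round(s['t'],2),'tcp',s['tcp_pos'].round(1),'rpy',np.round(s['tool_rot'],3),'F',s['wrist_force'].round(1),'w',round(s['grip_width'],1),'q',s['joint_positions'].round(2));return s
E
python3 - <<'E'
from h import *
t=cv2.imread('pics/a_top.png')[:,:,::-1];s=cv2.imread('pics/a_scene.png')[:,:,::-1]
crop(t,'pics/b1.png',190,240,350,310,5)
crop(t,'pics/b2.png',250,100,350,180,7)
crop(t,'pics/b3.png',330,120,510,315,3)
crop(s,'pics/b4.png',300,170,500,350,4)
E
```

```text
(no output)
```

View pics/b1.png

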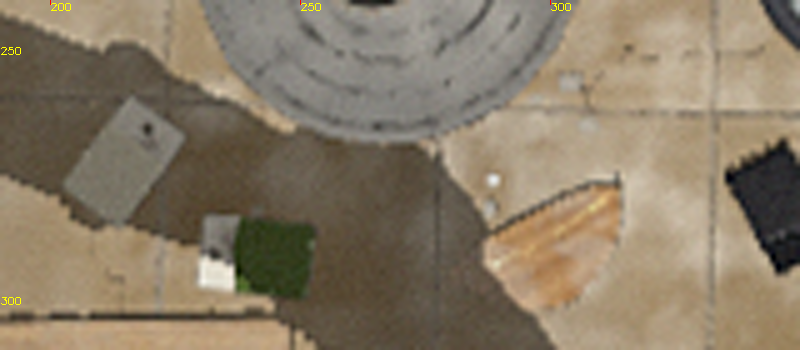

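View pics/b2.png

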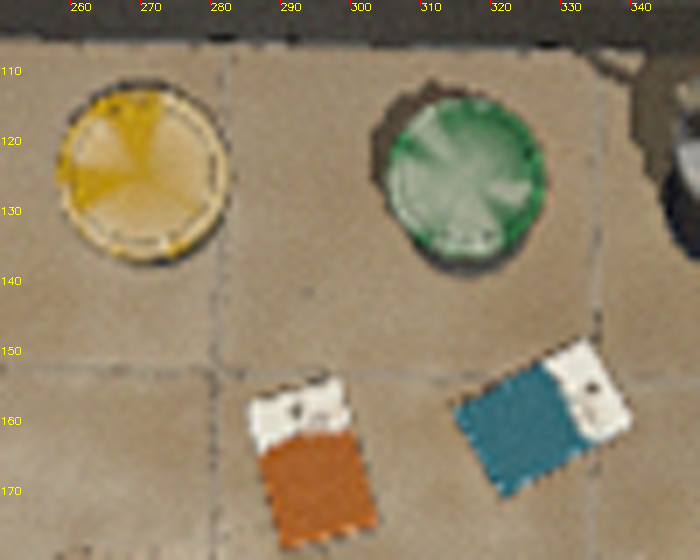

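View pics/b3.png

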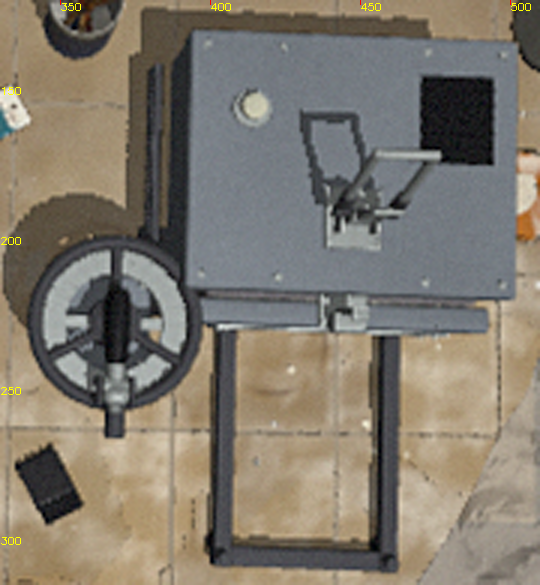

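View pics/b4.png

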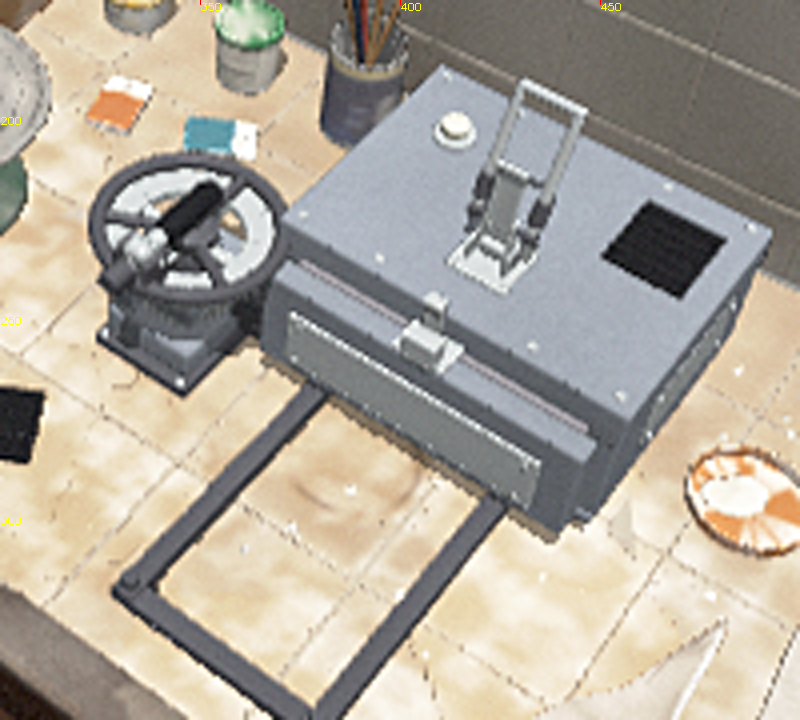

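Run:
```python
from h import *
s=cv2.imread('pics/a_scene.png')[:,:,::-1];w=cv2.imread('pics/a_wrist.png')[:,:,::-1]
crop(s,'pics/c1.png',200,190,320,290,6)
crop(w,'pics/c2.png',200,240,350,350,5)
```

```text
(no output)
```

View pics/c1.png

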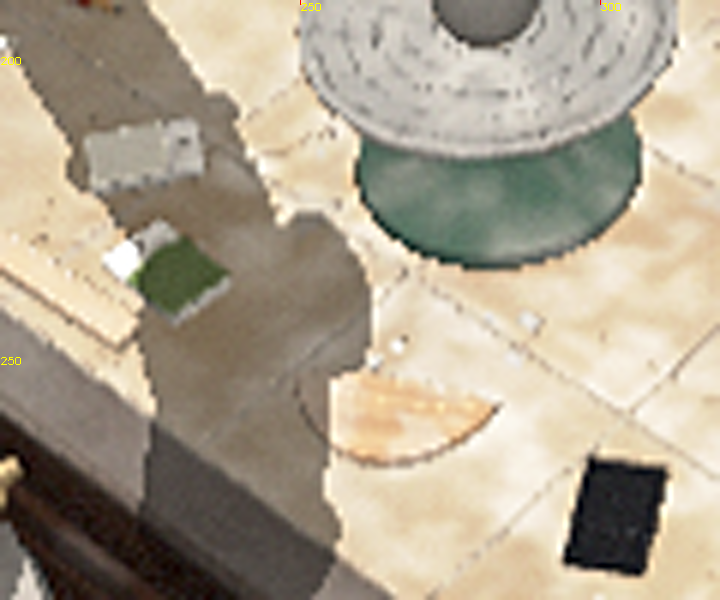

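View pics/c2.png

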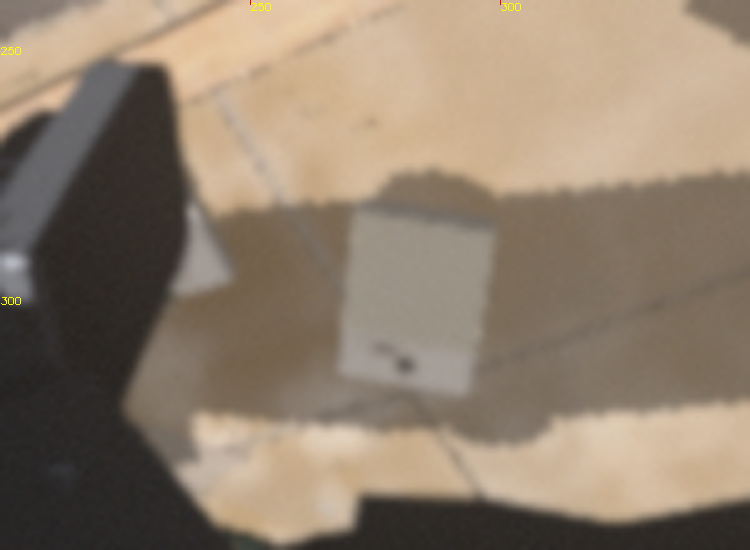

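Run:
```python
from h import *
p=optics.camera_params('top')
for n,u,v in [('TL',392.3,130.7),('TR',501.7,134),('BL',393.3,217.3),('BR',502,219.3)]: print(n,atz(p,u,v,145).round(1))
print('wheel',atz(p,368.3,227.3,129).round(1))
for n,c in dict(cream=[(216,259.2),(227,267.3),(213.6,284.8),(203,276.5)],green=[(231,283),(253,285.4),(250.5,299.5),(230,297.5)],
 orange=[(283.8,156.7),(297.3,153.5),(302.5,174.5),(288.8,178)],teal=[(313.3,158),(332.5,148.5),(338.7,160),(320,171)]).items():
    c=np.array([atz(p,u,v,9)[:2] for u,v in c]);m=c.mean(0);d=(c-m)
    e=[np.linalg.norm(c[i]-c[i-1]) for i in range(4)]
    # long axis dir
    a=np.linalg.svd(d)[2][0];print(n,m.round(1),'edges',np.round(e,1),'long axis deg',np.degrees(np.arctan2(a[1],a[0])).round(1))
```

```text
TL [747.5 -97.7 145. ]
TR [ 745.  -370.4  145. ]
BL [ 532.1 -101.9  145. ]
BR [ 532.6 -368.8  145. ]
wheel [506.6 -42.7 129. ]
cream [376.8 363.8] edges [58.6 37.8 59.6 37.1] long axis deg 144.3
green [325.6 290. ] edges [39.3 60.7 38.7 56.4] long axis deg 85.6
orange [675.9 156.5] edges [61.9 38.9 61.2 39.5] long axis deg -165.3
teal [695.6  64.3] edges [41.3 60.3 37.  61. ] long axis deg 120.7
```

Request:
{"api": "drive_tool", "payload": {"steps": [[0,0,2.3,0,0,0,100],[8.3,-18.06,2.3,0,0,3.11,100],[8.3,-18.06,2.3,0,0,3.11,100],[8.3,-18.06,2.3,0,0,3.11,100],[8.3,-18.06,2.3,0,0,3.11,100],[8.3,-18.06,2.3,0,0,3.11,100],[8.3,-18.06,2.3,0,0,3.11,100],[8.3,-18.06,2.3,0,0,3.11,100],[8.3,-18.06,2.3,0,0,3.11,100],[8.3,-18.06,2.3,0,0,3.11,100],[8.3,-18.06,2.3,0,0,3.11,100],[8.3,-18.06,2.3,0,0,3.11,100]]}}

```text
t: 1.65
tcp_pos: [480.8, -47.1, 300.0]
tool_rot: [-3.139, -0.0, 3.133]
wrist_force: [-0.1, 0.3, -0.1]
grip_width: 85.0
```

Run:
```python
from h import *
s=st();p=optics.camera_params('wrist');im=optics.capture('wrist');np.save('pw.npy',p,allow_pickle=True)
print('cam',-np.array(p['R']).T@p['t'])
cv2.imwrite('pics/d_w.png',im[:,:,::-1]);crop(im,'pics/d.png',160,0,560,300,2)
```

```text
t 1.65 tcp [480.8 -47.1 300. ] rpy [-3.139 -0.     3.133] F [-0.1  0.3 -0.1] w 85.0 q [-0.39  0.15  0.53  1.57 -0.07  1.44  1.7 ]
cam [405.37389281 -45.56096956 443.12280438]
```

View pics/d_w.png

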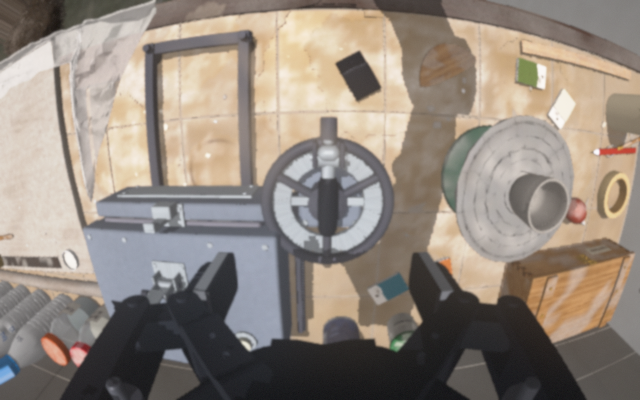

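Run:
```python
from h import *
p=np.load('pw.npy',allow_pickle=True).item()
im=cv2.imread('pics/d_w.png')[:,:,::-1]
crop(im,'pics/d2.png',230,100,430,290,4)
for u,v in [(262,200),(394,200),(328,136),(328,264)]: print(atz(p,u,v,127,True).round(1))
s=optics.camera_params('scene');t=optics.camera_params('top')
print(tri([(s,347.5,227),(t,368.3,227.3)]))
```

```text
[ 501.7 -112.9  127. ]
[502.8  30.2 127. ]
[434.1 -41.3 127. ]
[579.7 -41.8 127. ]
[506.78841018 -43.90370779 120.02029057]
```

View pics/d2.png

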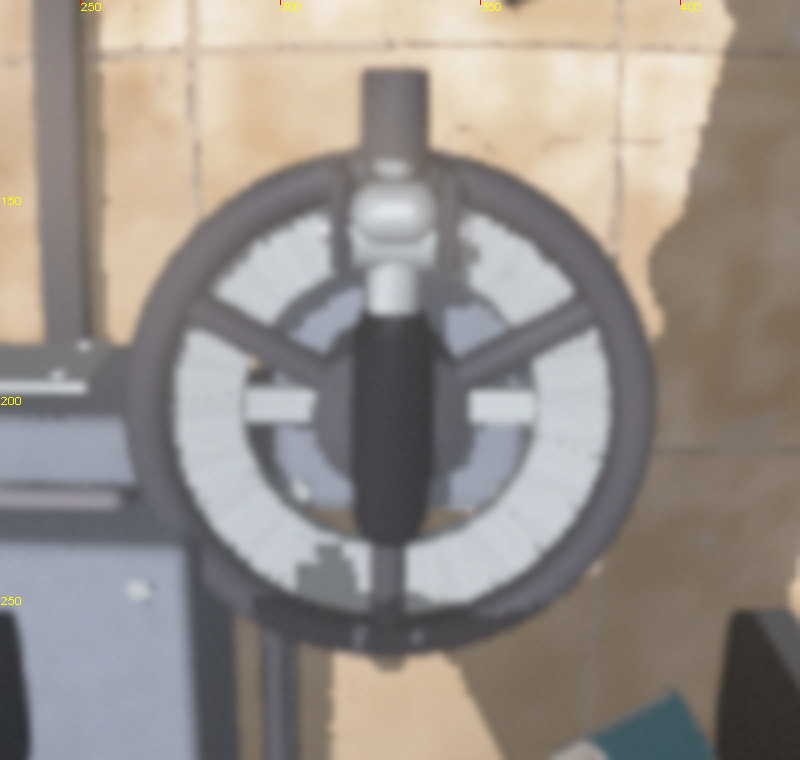

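Request:
{"api": "drive_tool", "payload": {"steps": [[0.9,0,-1.5,0,0,0,60],[0.9,0,-4.0,0,0,0,60],[0.9,0,-4.0,0,0,0,60],[0.9,0,-4.0,0,0,0,60]]}}

```text
t: 2.2
tcp_pos: [507.7, -41.8, 180.8]
tool_rot: [3.141, -0.0, -3.14]
wrist_force: [-0.2, -0.1, -0.1]
grip_width: 51.3
```

Run:
```python
from h import *
s=st();im=optics.capture('wrist');cv2.imwrite('pics/e.png',im[:,:,::-1])
```

```text
t 2.2 tcp [507.7 -41.8 180.8] rpy [ 3.141 -0.    -3.14 ] F [-0.2 -0.1 -0.1] w 51.3 q [-0.36  0.28  0.51  1.72 -0.15  1.18  1.76]
```

View pics/e.png

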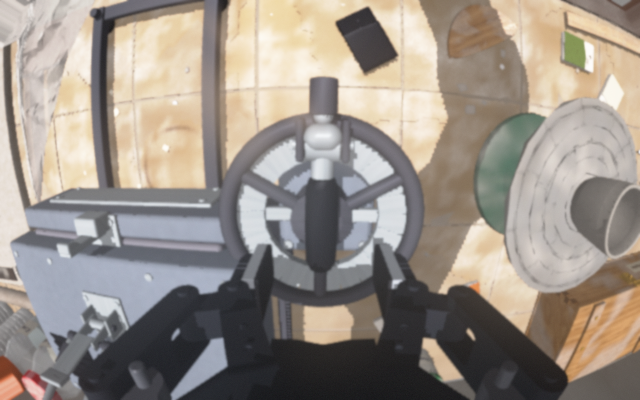

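Request:
{"api": "drive_tool", "payload": {"steps": [[0,0,-1.0,0,0,0,50],[0,0,-1.5,0,0,0,50],[0,0,-1.5,0,0,0,10],[0,0,-1.5,0,0,0,10],[0,0,-1.5,0,0,0,10],[0,0,-1.5,0,0,0,10]], "grip_force": 30}}

```text
t: 3.0
tcp_pos: [508.3, -42.9, 136.2]
tool_rot: [3.141, 0.002, 3.141]
wrist_force: [-1.4, 0.0, 2.3]
grip_width: 18.7
```

Request:
{"api": "drive_tool", "payload": {"steps": [[-0.04,0,0.36,0,0,0,10],[-0.15,0,0.71,0,0,0,10],[-0.32,0,1.04,0,0,0,10],[-0.56,0,1.32,0,0,0,10],[-0.84,0,1.54,0,0,0,10],[-1.17,0,1.71,0,0,0,10],[-1.52,0,1.81,0,0,0,10],[-1.83,0,1.83,0,0,0,10],[-1.83,0,1.83,0,0,0,10]]}}

```text
t: 4.12
tcp_pos: [453.0, -43.0, 191.1]
tool_rot: [3.141, 0.002, 3.141]
wrist_force: [-0.2, -0.5, 0.6]
grip_width: 8.8
```

Run:
```python
from h import *
s=st();im=optics.capture('wrist');cv2.imwrite('pics/f.png',im[:,:,::-1]);im=optics.capture('scene');crop(im,'pics/f2.png',250,150,450,300,4)
```

```text
t 4.12 tcp [453.  -43.  191.1] rpy [3.141e+00 2.000e-03 3.141e+00] F [-0.2 -0.5  0.6] w 8.8 q [-0.4   0.15  0.52  1.84 -0.08  1.17  1.71]
```

View pics/f.png

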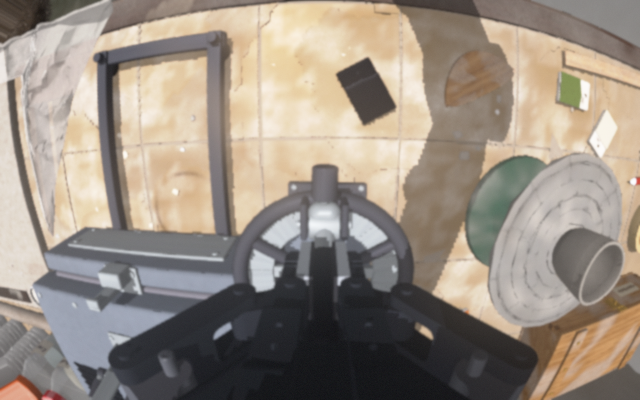

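View pics/f2.png

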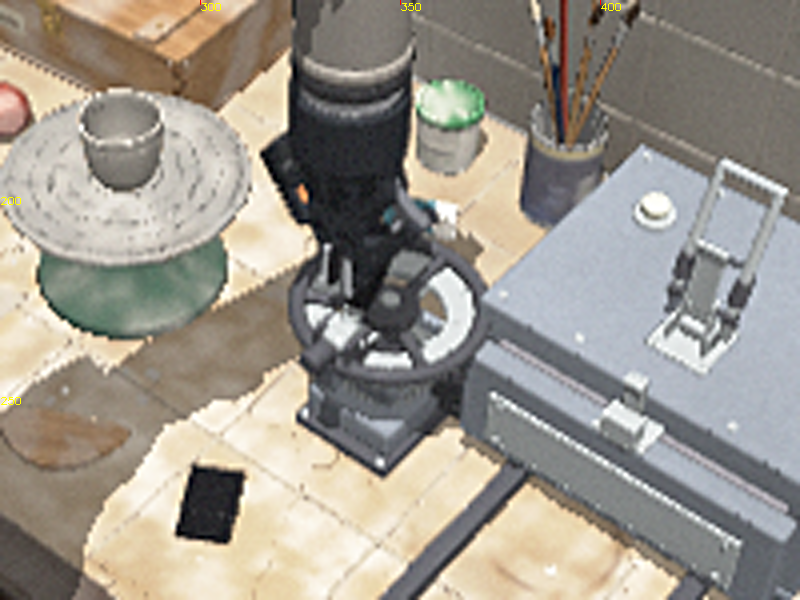

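Request:
{"api": "drive_tool", "payload": {"steps": [[0,0,0,0,0,0,60],[0,0,0,0,0,0,60],[0,0,2,0,0,0,60],[0,0,2,0,0,0,60]]}}

```text
t: 4.72
tcp_pos: [456.0, -43.6, 254.2]
tool_rot: [-3.142, 0.009, 3.141]
wrist_force: [1.0, 0.0, 0.2]
grip_width: 51.2
```

Run:
```python
from h import *
s=st();im=optics.capture('wrist');cv2.imwrite('pics/g.png',im[:,:,::-1]);im=optics.capture('scene');crop(im,'pics/g2.png',250,150,450,300,4)
```

```text
t 4.72 tcp [456.  -43.6 254.2] rpy [-3.142  0.009  3.141] F [1.  0.  0.2] w 51.2 q [-0.42  0.1   0.52  1.73 -0.05  1.32  1.69]
```

View pics/g.png

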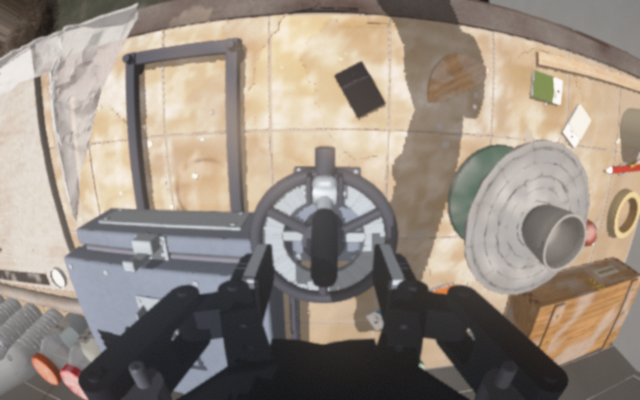

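View pics/g2.png

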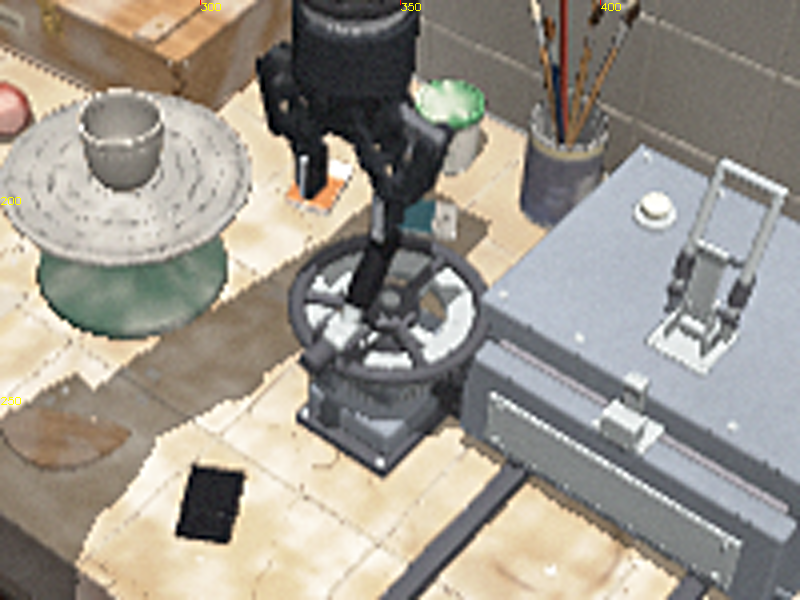

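Run:
```python
from h import *
s=st()
p=optics.camera_params('wrist');im=optics.capture('wrist');crop(im,'pics/g3.png',250,150,400,310,5)
for th in (0,.2,.4,.6,.8,1.,1.57):
    print(th,[proj(p,[452.8+r*np.cos(th),-42,140+r*np.sin(th)],True).round(0) for r in (20,83)])
```

```text
t 4.83 tcp [453.3 -43.  250.6] rpy [3.141e+00 2.000e-03 3.141e+00] F [ 0.5 -0.5  0.3] w 51.1 q [-0.42  0.1   0.52  1.73 -0.05  1.32  1.69]
0 [array([323., 219.]), array([323., 280.])]
0.2 [array([323., 220.]), array([323., 288.])]
0.4 [array([323., 220.]), array([323., 293.])]
0.6 [array([323., 219.]), array([323., 295.])]
0.8 [array([323., 218.]), array([323., 293.])]
1.0 [array([323., 215.]), array([323., 287.])]
1.57 [array([323., 204.]), array([324., 236.])]
```

View pics/g3.png

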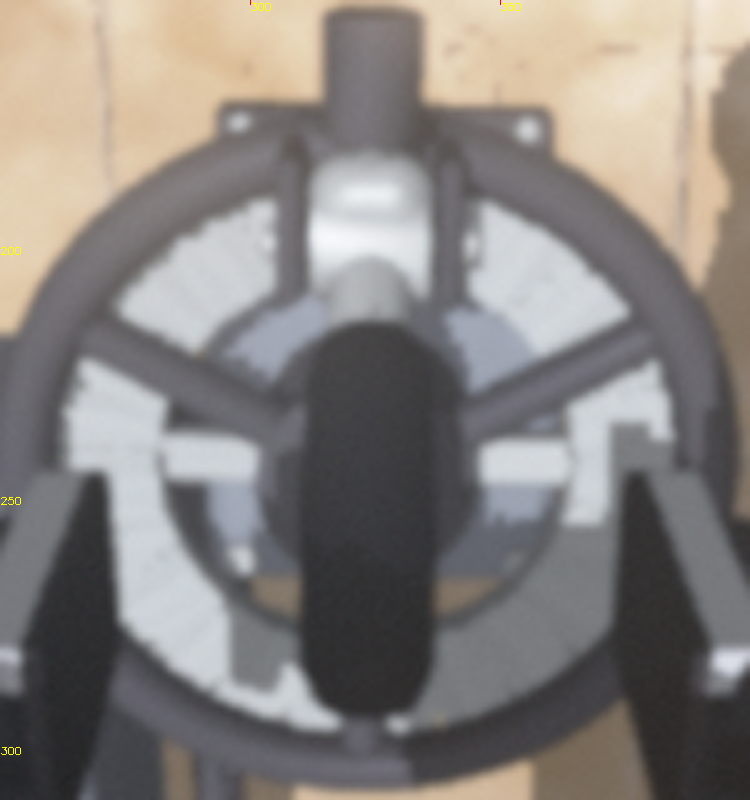

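Request:
{"api": "drive_tool", "payload": {"steps": [[2.0,0,0,0,0,0,0],[3.9,0,0,0,0,0,0],[3.9,0,-1.7,0,0,0,0],[3.9,0,-3.38,0,0,0,0],[3.9,0,-3.38,0,0,0,0],[2.6,0,-3.38,0,0,0,0],[2.5,0,-2.8,0,0,0,0],[2.15,0,-2.2,0,0,0,0],[1.65,0,-1.8,0,0,0,0],[1.2,0,-1.6,0,0,0,0],[1.1,0,-1.6,0,0,0,0]]}}

```text
t: 6.25
tcp_pos: [486.3, -43.1, 203.9]
tool_rot: [3.141, 0.003, 3.141]
wrist_force: [-0.1, -0.4, -0.2]
grip_width: 0.4
```

Run:
```python
from h import *
s=st();im=optics.capture('scene');crop(im,'pics/i2.png',250,150,450,300,4)
```

```text
t 6.25 tcp [486.3 -43.1 203.9] rpy [3.141e+00 3.000e-03 3.141e+00] F [-0.1 -0.4 -0.2] w 0.4 q [-0.41  0.22  0.55  1.74 -0.12  1.22  1.74]
```

View pics/i2.png

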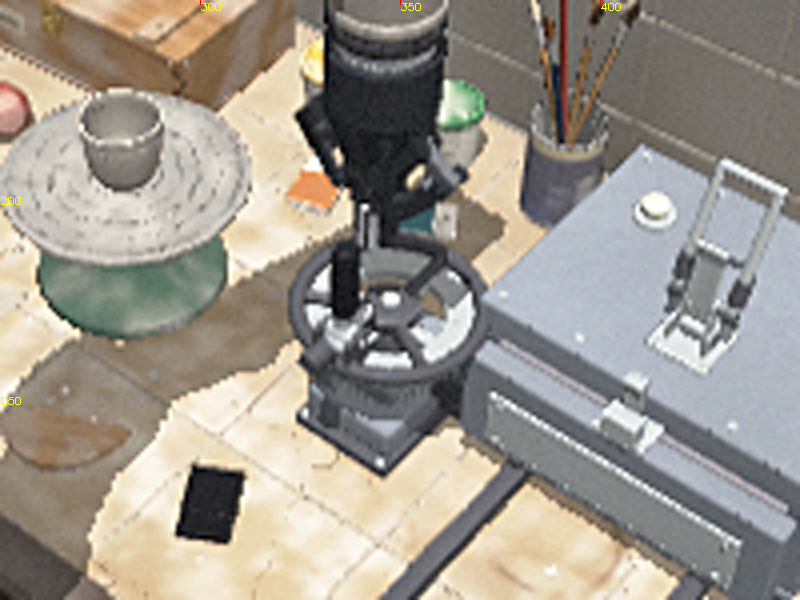

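Request:
{"api": "drive_tool", "payload": {"steps": [[0.5,0,1.2,0,0,0,60],[0.2,0,2.4,0,0,0,60],[-1.1,0,2.4,0,0,0,60],[-1.1,0,2.4,0,0,0,60],[-1.1,0,2.4,0,0,0,60]]}}

```text
t: 6.92
tcp_pos: [453.3, -42.6, 274.0]
tool_rot: [3.141, 0.001, 3.142]
wrist_force: [-0.1, 0.2, 0.3]
grip_width: 51.4
```

Run:
```python
from h import *
s=st();p=optics.camera_params('wrist');im=optics.capture('wrist');crop(im,'pics/j.png',220,120,420,300,4)
print(proj(p,[452.8,-42,223],True),proj(p,[452.8,-42,160],True))
```

```text
t 6.92 tcp [453.3 -42.6 274. ] rpy [3.141e+00 1.000e-03 3.142e+00] F [-0.1  0.2  0.3] w 51.4 q [-0.45  0.09  0.55  1.69 -0.05  1.37  1.68]
[322.92470721 221.87931049] [322.90806587 195.57725938]
```

View pics/j.png

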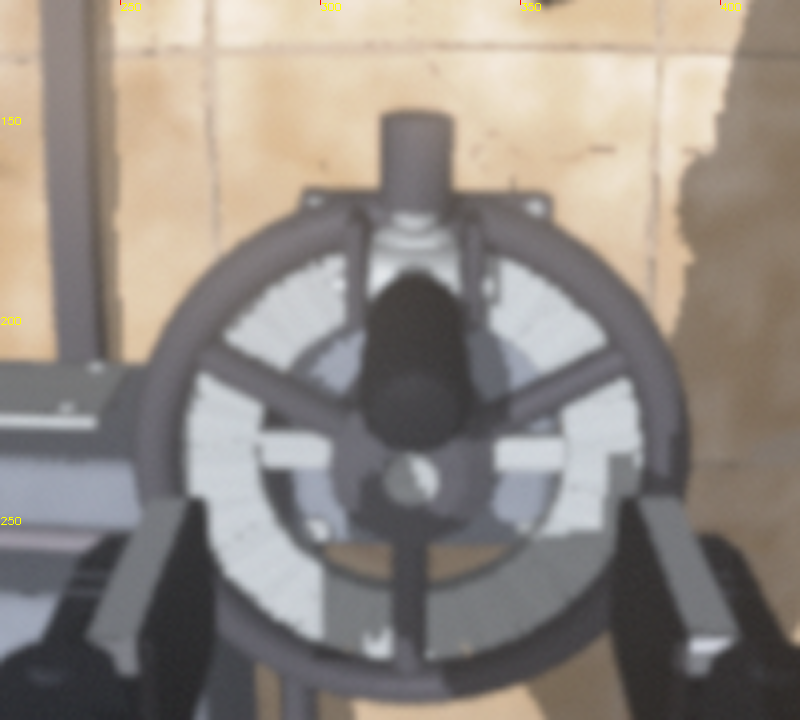

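Request:
{"api": "drive_tool", "payload": {"steps": [[0,0,-1.6,0,0,0,55],[0,0,-3.3,0,0,0,55],[0,0,-3.3,0,0,0,10],[0,0,-3.3,0,0,0,10],[0,0,-3.3,0,0,0,10],[0,0,-3.3,0,0,0,10]], "grip_force": 30}}

```text
t: 7.72
tcp_pos: [452.8, -42.9, 175.2]
tool_rot: [-3.142, 0.0, 3.141]
wrist_force: [1.6, 0.2, -13.5]
grip_width: 19.1
```

Request:
{"api": "drive_tool", "payload": {"steps": [[0.06,0.47,0,0,0,0,10],[0.24,0.9,0,0,0,0,10],[0.53,1.27,0,0,0,0,10],[0.9,1.56,0,0,0,0,10]]}}

```text
t: 8.22
tcp_pos: [480.2, 4.0, 175.2]
tool_rot: [-3.14, -0.0, -3.141]
wrist_force: [0.1, -5.1, -10.4]
grip_width: 19.1
```

Request:
{"api": "drive_tool", "payload": {"steps": [[0.43,0.18,0,0,0,0,10],[0.9,0.24,0,0,0,0,10],[1.37,0.18,0,0,0,0,10],[1.8,0,0,0,0,0,10],[2.17,-0.29,0,0,0,0,10],[2.46,-0.66,0,0,0,0,10],[2.64,-1.09,0,0,0,0,10],[2.7,-1.56,0,0,0,0,10]]}}

```text
t: 9.22
tcp_pos: [561.0, -39.5, 175.1]
tool_rot: [3.136, -0.002, -3.139]
wrist_force: [-5.6, 2.4, -5.5]
grip_width: 19.4
```

Run:
```python
from h import *
s=st();im=optics.capture('scene');crop(im,'pics/k.png',250,150,500,330,3)
```

```text
t 9.22 tcp [561.  -39.5 175.1] rpy [ 3.136e+00 -2.000e-03 -3.139e+00] F [-5.6  2.4 -5.5] w 19.4 q [-0.34  0.4   0.52  1.58 -0.22  1.22  1.8 ]
```

View pics/k.png

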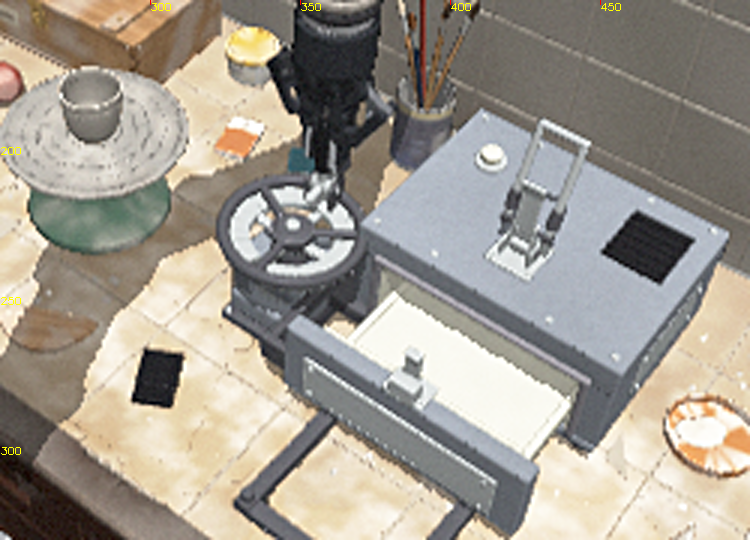

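Request:
{"api": "drive_tool", "payload": {"steps": [[-0.06,-0.47,0,0,0,0,10],[-0.24,-0.9,0,0,0,0,10],[-0.53,-1.27,0,0,0,0,10],[-0.9,-1.56,0,0,0,0,10],[-1.33,-1.74,0,0,0,0,10],[-1.8,-1.8,0,0,0,0,10],[-2.27,-1.74,0,0,0,0,10],[-2.7,-1.56,0,0,0,0,10],[-3.07,-1.27,0,0,0,0,10],[-3.36,-0.9,0,0,0,0,10],[-3.54,-0.47,0,0,0,0,10],[-3.6,0,0,0,0,0,10]]}}

```text
t: 10.78
tcp_pos: [452.5, -44.0, 175.3]
tool_rot: [-3.139, 0.001, 3.14]
wrist_force: [6.0, -2.1, -16.5]
grip_width: 18.9
```

Request:
{"api": "drive_tool", "payload": {"steps": [[0,0.05,0,0,0,0,10],[0,0.05,0,0,0,0,10],[0,0.05,0,0,0,0,10]]}}

```text
t: 11.15
tcp_pos: [452.7, -41.0, 175.2]
tool_rot: [3.141, -0.0, 3.141]
wrist_force: [4.3, 2.1, -13.6]
grip_width: 19.1
```

Run:
```python
from h import *
s=st();im=optics.capture('scene');crop(im,'pics/l.png',200,150,500,330,2);im=optics.capture('top');crop(im,'pics/l2.png',180,110,520,320,2)
```

```text
t 11.15 tcp [452.7 -41.  175.2] rpy [ 3.141 -0.     3.141] F [  4.3   2.1 -13.6] w 19.1 q [-0.41  0.17  0.53  1.86 -0.09  1.14  1.72]
```

View pics/l.png

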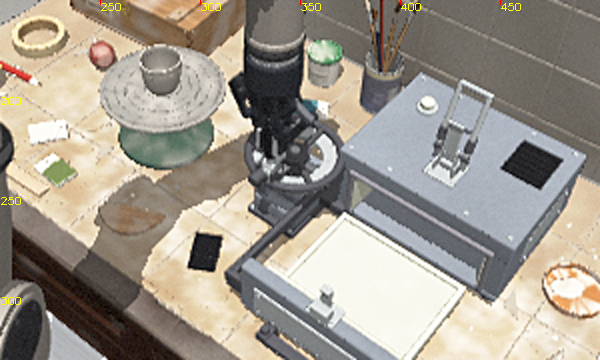

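View pics/l2.png

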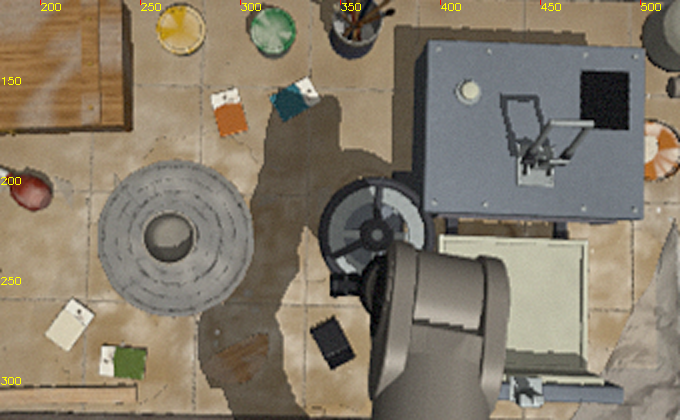

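Request:
{"api": "drive_tool", "payload": {"steps": [[0,0,0,0,0,0,60],[0,0,0,0,0,0,60],[0,0,2,0,0,0,70],[0,0,4,0,0,0,70],[2,2,4,0,0,0,70],[5,3.5,4,0,0,-3,70],[6.5,3.5,4,0,0,-7.41,70],[6.5,3.5,4,0,0,-7.41,70],[6.5,3.5,4,0,0,-7.41,70],[6.5,3.5,4,0,0,-7.41,70],[6.5,3.5,4,0,0,-7.41,70]]}}

```text
t: 12.62
tcp_pos: [648.1, 63.0, 296.5]
tool_rot: [3.141, 0.002, 2.103]
wrist_force: [-1.0, -0.9, -0.9]
grip_width: 59.8
```

Run:
```python
from h import *
s=st();p=optics.camera_params('wrist');im=optics.capture('wrist');np.save('pw.npy',p,allow_pickle=True);cv2.imwrite('pics/m.png',im[:,:,::-1])
p=optics.camera_params('top');print('jar',atz(p,357,117,100),'pot',atz(p,316,125,65))
```

```text
t 12.62 tcp [648.1  63.  296.5] rpy [3.141e+00 2.000e-03 2.103e+00] F [-1.  -0.9 -0.9] w 59.8 q [-0.49  0.57  0.68  1.08 -0.34  1.6   0.63]
jar [792.89420118 -13.0611395  100.        ] pot [778.48639975  93.83356067  65.        ]
```

View pics/m.png

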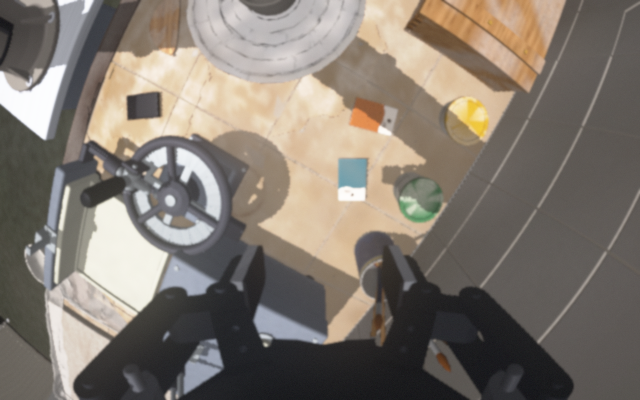

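Run:
```python
from h import *
p=np.load('pw.npy',allow_pickle=True).item();im=cv2.imread('pics/m.png')[:,:,::-1]
crop(im,'pics/m2.png',320,80,420,220,5)
for c in ([(340,158),(368,158),(366,202),(338,200)],):
    print(np.array([atz(p,u,v,9,True) for u,v in c]).round(1),np.mean([atz(p,u,v,9,True) for u,v in c],0))
```

```text
[[666.3  79.1   9. ]
 [700.4  99.6   9. ]
 [733.   43.1   9. ]
 [695.9  24.8   9. ]] [698.91653911  61.63034993   9.        ]
```

View pics/m2.png

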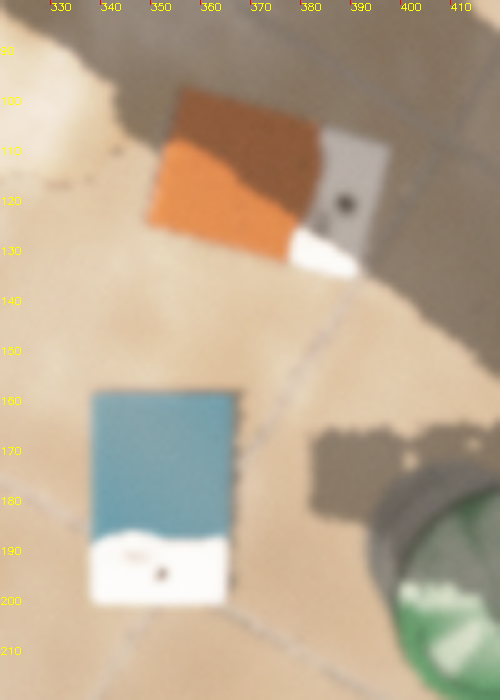

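Request:
{"api": "drive_tool", "payload": {"steps": [[1.62,0,-2,0,0,0,70],[1.62,0,-4,0,0,0,70],[1.62,0,-6,0,0,0,70],[1.62,0,-8,0,0,0,70],[1.62,0,-8,0,0,0,70],[1.62,0,-8,0,0,0,70]]}}

```text
t: 13.42
tcp_pos: [698.1, 63.3, 57.9]
tool_rot: [3.139, 0.002, 2.107]
wrist_force: [-0.2, -0.3, 0.7]
grip_width: 59.8
```

Run:
```python
from h import *
s=st();p=optics.camera_params('wrist');im=optics.capture('wrist');crop(im,'pics/n.png',200,150,450,350,3)
for X in ([697,63,9],): print(proj(p,X,True))
```

```text
t 13.43 tcp [698.1  63.3  57.9] rpy [3.139e+00 2.000e-03 2.107e+00] F [-0.2 -0.3  0.7] w 59.8 q [-0.44  0.81  0.6   1.28 -0.45  1.19  0.71]
[321.36635158 223.40681121]
```

View pics/n.png

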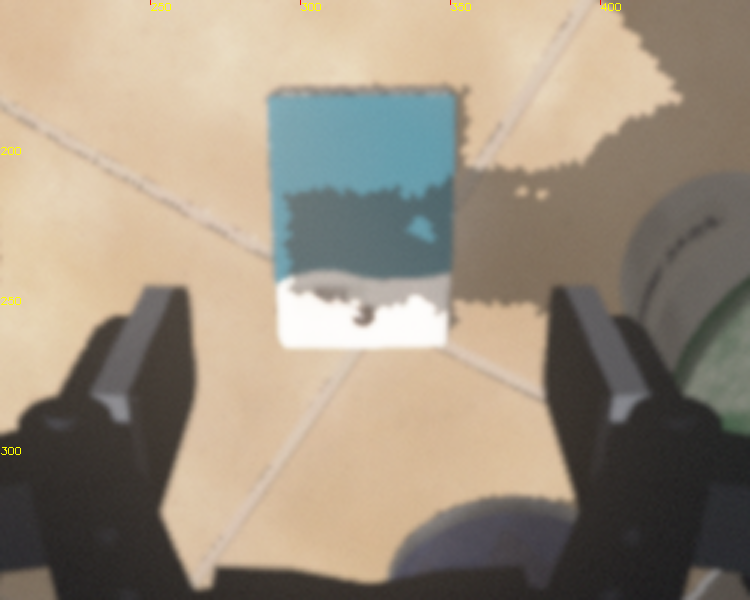

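Request:
{"api": "drive_tool", "payload": {"steps": [[0,0,-1,0,0,0,63],[0,0,-1.71,0,0,0,63],[0,0,-1.71,0,0,0,63],[0,0,-1.71,0,0,0,30],[0,0,-1.71,0,0,0,30],[0,0,-1.71,0,0,0,30],[0,0,-1.71,0,0,0,30]], "grip_force": 40}}

```text
t: 14.35
tcp_pos: [697.9, 63.6, 5.8]
tool_rot: [3.138, 0.002, 2.107]
wrist_force: [-0.9, 0.1, 5.6]
grip_width: 37.0
```

Request:
{"api": "drive_tool", "payload": {"steps": [[0,0,1.5,0,0,0,30],[0,0,3.3,0,0,0,30],[0,0,5,0,0,0,30],[-0.5,0,7,0,0,0,30],[-2,0,8.8,0,0,2,30],[-4,-1.5,9,0,0,4,30],[-6,-3,9,0,0,6,30],[-7.5,-4.5,9,0,0,7.41,30],[-9.2,-6,9,0,0,7.41,30],[-9.2,-6,9,0,0,7.41,30],[-9.2,-6,9,0,0,7.41,30]]}}

```text
t: 15.72
tcp_pos: [418.0, -119.2, 274.2]
tool_rot: [3.14, 0.001, 3.135]
wrist_force: [-0.3, -0.6, -1.1]
grip_width: 36.8
```

Run:
```python
from h import *
s=st();p=optics.camera_params('wrist');np.save('pw.npy',p,allow_pickle=True);im=optics.capture('wrist');cv2.imwrite('pics/o.png',im[:,:,::-1]);im=optics.capture('top');crop(im,'pics/o2.png',380,200,510,320,5)
```

```text
t 15.72 tcp [ 418.  -119.2  274.2] rpy [3.140e+00 1.000e-03 3.135e+00] F [-0.3 -0.6 -1.1] w 36.8 q [-0.36  0.04  0.63  1.74 -0.03  1.37  1.84]
```

View pics/o.png

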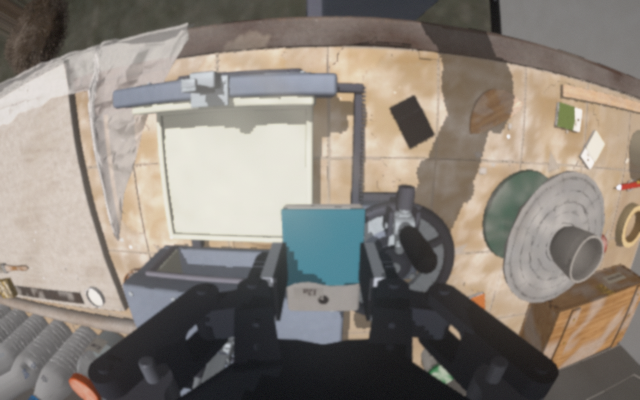

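View pics/o2.png

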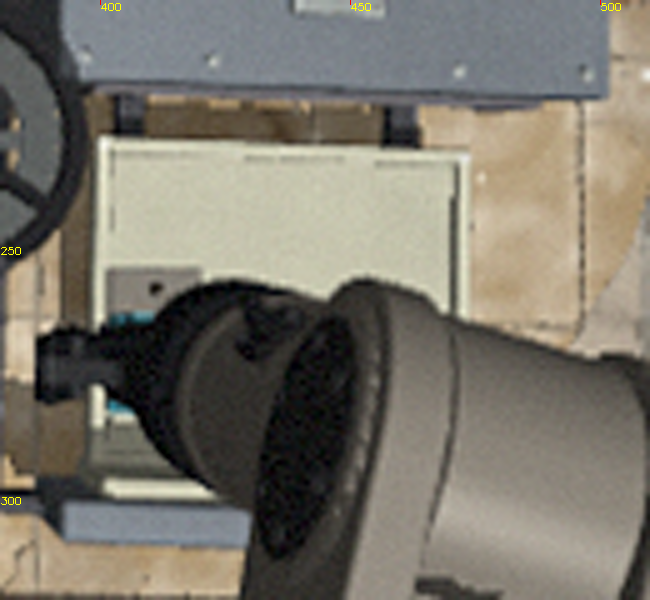

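Run:
```python
from h import *
t=optics.camera_params('top')
for u,v in [(399.4,227.6),(473.6,230.4)]: print(atz(t,u,v,58).round(1))
p=np.load('pw.npy',allow_pickle=True).item()
im=cv2.imread('pics/o.png')[:,:,::-1];crop(im,'pics/o3.png',140,60,340,260,4)
for u,v in [(157,113),(313,97),(313,240),(168,242)]: print(atz(p,u,v,58,True).round(1))
```

```text
[ 508.1 -133.5   58. ]
[ 504.7 -331.    58. ]
[ 336.7 -327.    58. ]
[ 330. -129.   58.]
[ 506.  -131.4   58. ]
[ 512.9 -335.5   58. ]
```

View pics/o3.png

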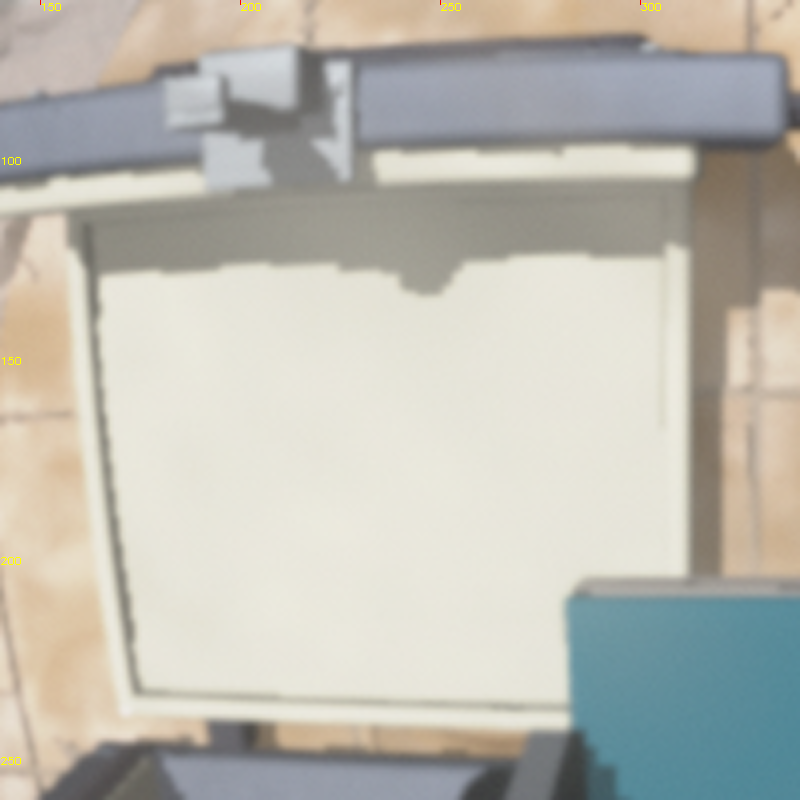

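Request:
{"api": "drive_tool", "payload": {"steps": [[1.1,-2.38,0,0,0,0,30],[1.1,-2.38,-1.5,0,0,0,30],[1.1,-2.38,-3,0,0,0,30],[1.1,-2.38,-5,0,0,0,30],[1.1,-2.38,-6.3,0,0,0,30],[1.1,-2.38,-6.3,0,0,0,30],[1.1,-2.38,-6.3,0,0,0,30]]}}

```text
t: 16.7
tcp_pos: [455.2, -187.9, 86.0]
tool_rot: [-3.14, 0.002, -3.141]
wrist_force: [0.3, -0.5, 0.8]
grip_width: 36.8
```

Run:
```python
from h import *
s=st();p=optics.camera_params('wrist');np.save('pw.npy',p,allow_pickle=True);im=optics.capture('wrist');cv2.imwrite('pics/p.png',im[:,:,::-1])
```

```text
t 16.7 tcp [ 455.2 -187.9   86. ] rpy [-3.140e+00  2.000e-03 -3.141e+00] F [ 0.3 -0.5  0.8] w 36.8 q [-0.16  0.38  0.66  1.89 -0.28  0.96  2.19]
```

View pics/p.png

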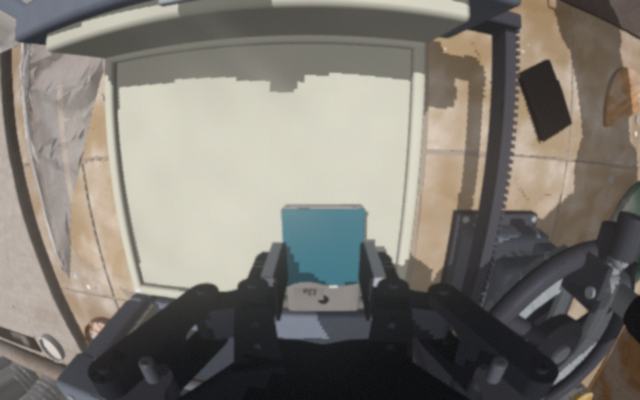

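Request:
{"api": "drive_tool", "payload": {"steps": [[0,0,-0.6,0,0,0,30],[0,0,-0.9,0,0,0,30],[0,0,-0.9,0,0,0,30],[0,0,-0.9,0,0,0,30]]}}

```text
t: 17.25
tcp_pos: [454.1, -188.1, 58.8]
tool_rot: [-3.141, 0.002, 3.141]
wrist_force: [-0.8, 0.2, 0.7]
grip_width: 37.0
```

Request:
{"api": "drive_tool", "payload": {"steps": [[0,0,-0.08,0,0,0,30],[0,0,-0.08,0,0,0,58],[0,0,-0.08,0,0,0,58],[0,0,1,0,0,0,58],[0,0,3,0,0,0,58],[0,0,5,0,0,0,58],[0,3,6.5,0,0,0,58]]}}

```text
t: 18.12
tcp_pos: [454.5, -137.3, 239.9]
tool_rot: [-3.137, 0.007, 3.13]
wrist_force: [1.0, 1.2, -0.4]
grip_width: 49.3
```

Run:
```python
from h import *
s=st();p=optics.camera_params('wrist');np.save('pw.npy',p,allow_pickle=True);im=optics.capture('wrist');cv2.imwrite('pics/q.png',im[:,:,::-1]);im=optics.capture('top');crop(im,'pics/q2.png',180,140,350,310,4)
```

```text
t 18.12 tcp [ 454.5 -137.3  239.9] rpy [-3.137  0.007  3.13 ] F [ 1.   1.2 -0.4] w 49.3 q [-0.35  0.16  0.7   1.72 -0.11  1.29  1.93]
```

View pics/q.png

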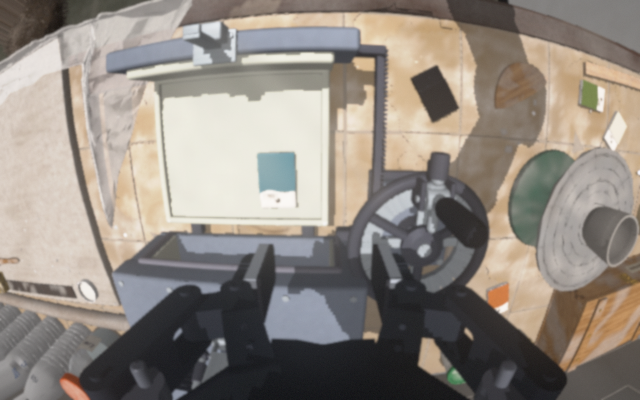

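View pics/q2.png

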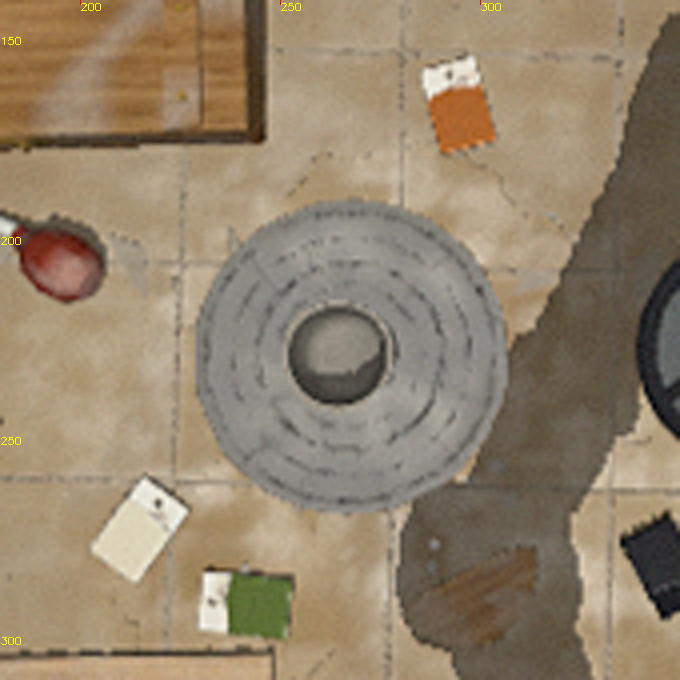

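Request:
{"api": "drive_tool", "payload": {"steps": [[1.5,1.7,0,0,0,0.5,70],[3,3.4,0,0,0,1,70],[4.5,5.1,0,0,0,1.84,70],[6,6.8,0,0,0,1.84,70],[7.42,8.48,0,0,0,1.84,70],[7.42,8.48,-2,0,0,1.84,70],[7.42,8.48,-4,0,0,1.84,70],[7.42,8.48,-6,0,0,1.84,70],[7.42,8.48,-6.4,0,0,1.84,70],[7.42,8.48,-6.4,0,0,1.84,70],[7.42,8.48,-6.4,0,0,1.84,70]]}}

```text
t: 19.6
tcp_pos: [678.7, 122.4, 47.6]
tool_rot: [-3.141, 0.006, -2.885]
wrist_force: [-0.3, -0.2, 0.1]
grip_width: 59.8
```

Run:
```python
from h import *
s=st();p=optics.camera_params('wrist');im=optics.capture('wrist');np.save('pw.npy',p,allow_pickle=True);cv2.imwrite('pics/r.png',im[:,:,::-1])
g=s['tcp_pos'];print(proj(p,[g[0],g[1],9],True))
```

```text
t 19.6 tcp [678.7 122.4  47.6] rpy [-3.141  0.006 -2.885] F [-0.3 -0.2  0.1] w 59.8 q [-0.47  0.77  0.47  1.33 -0.36  1.12  1.86]
[321.72897188 229.19629738]
```

View pics/r.png

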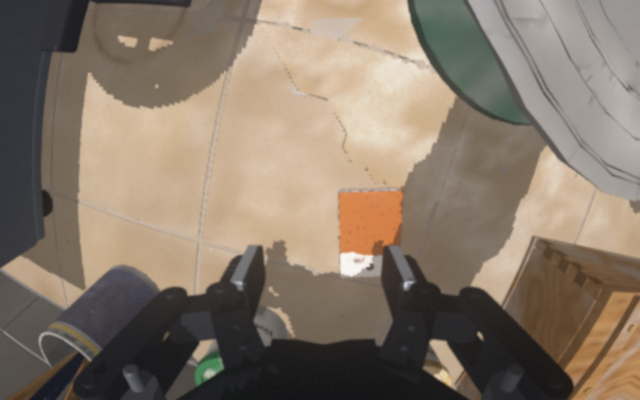

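Run:
```python
from h import *
p=np.load('pw.npy',allow_pickle=True).item()
for u,v in [(339,189),(403,189),(340,276)]: print(atz(p,u,v,9,True).round(1))
s=st()
```

```text
[650.5 125.9   9. ]
[640.2 164.4   9. ]
[709.2 143.2   9. ]
t 19.65 tcp [678.6 122.5  47.6] rpy [-3.141  0.007 -2.885] F [ 0.1 -0.4 -0.7] w 59.8 q [-0.47  0.77  0.47  1.33 -0.36  1.12  1.86]
```

Request:
{"api": "drive_tool", "payload": {"steps": [[-0.11,1.08,0,0,0,0,70],[-0.11,1.08,0,0,0,0,70],[-0.11,1.08,-0.8,0,0,0,66],[-0.11,1.08,-1.49,0,0,0,66],[-0.11,1.08,-1.49,0,0,0,66],[-0.11,1.08,-1.49,0,0,0,30],[-0.11,1.08,-1.49,0,0,0,30],[-0.11,1.08,-1.49,0,0,0,30],[-0.11,1.08,-1.49,0,0,0,30]]}}

```text
t: 20.78
tcp_pos: [673.4, 154.9, 0.1]
tool_rot: [-3.141, 0.002, -2.885]
wrist_force: [-0.4, 0.1, 2.7]
grip_width: 38.4
```

Request:
{"api": "drive_tool", "payload": {"steps": [[0,0,1.8,0,0,0,30],[0,0,3.6,0,0,0,30],[0,0,5.4,0,0,0,30],[0,0,7.2,0,0,0,30],[-0.8,-1,8.7,0,0,-0.5,30],[-1.6,-2.6,8.7,0,0,-1,30],[-2.4,-4.2,8.7,0,0,-1.84,30],[-3.2,-5.8,8.7,0,0,-1.84,30],[-4.0,-7.4,8.7,0,0,-1.84,30],[-5.2,-9,8.7,0,0,-1.84,30],[-5.2,-9,8.7,0,0,-1.84,30],[-5.2,-9,8.7,0,0,-1.84,30]]}}

```text
t: 22.28
tcp_pos: [516.7, -114.5, 260.2]
tool_rot: [3.14, 0.0, 3.141]
wrist_force: [0.9, 0.0, -1.1]
grip_width: 38.5
```

Request:
{"api": "drive_tool", "payload": {"steps": [[-1.6,-1,0,0,0,0,30],[-2.12,-2.8,0,0,0,0,30],[-2.12,-4.6,0,0,0,0,30],[-2.12,-5.43,-1,0,0,0,30],[-2.12,-5.43,-3,0,0,0,30],[-2.12,-5.43,-5,0,0,0,30],[-2.12,-5.43,-5.9,0,0,0,30],[-2.12,-5.43,-5.9,0,0,0,30],[-2.12,-5.43,-5.9,0,0,0,30]]}}

```text
t: 23.4
tcp_pos: [454.9, -278.0, 84.3]
tool_rot: [-3.14, 0.002, -3.14]
wrist_force: [0.7, -0.5, 0.1]
grip_width: 38.5
```

Run:
```python
from h import *
s=st();im=optics.capture('wrist');cv2.imwrite('pics/s.png',im[:,:,::-1])
```

```text
t 23.4 tcp [ 454.9 -278.    84.3] rpy [-3.14e+00  2.00e-03 -3.14e+00] F [ 0.7 -0.5  0.1] w 38.5 q [-0.01  0.48  0.7   1.78 -0.36  1.01  2.41]
```

View pics/s.png

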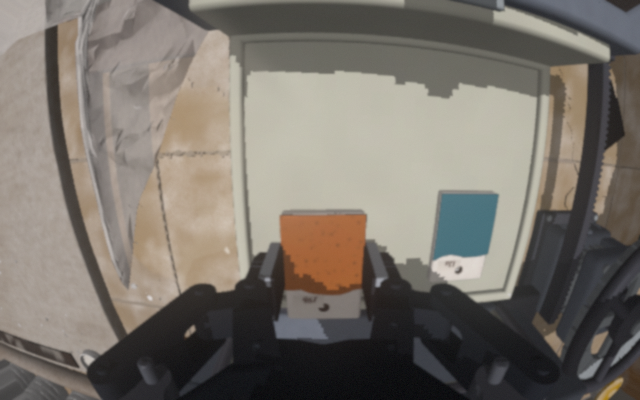

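Request:
{"api": "drive_tool", "payload": {"steps": [[0,0,-0.7,0,0,0,30],[0,0,-1.06,0,0,0,30],[0,0,-1.06,0,0,0,30],[0,0,-1.06,0,0,0,57],[0,0,-1.06,0,0,0,57],[0,0,0.5,0,0,0,57],[0,0,2.5,0,0,0,57],[0,0,4.5,0,0,0,57],[0,0,5.9,0,0,0,57],[0,0,5.9,0,0,0,57]]}}

```text
t: 24.7
tcp_pos: [454.8, -279.9, 264.4]
tool_rot: [-3.138, 0.008, 3.141]
wrist_force: [0.4, -0.1, 0.3]
grip_width: 48.6
```

Run:
```python
from h import *
s=st();im=optics.capture('wrist');cv2.imwrite('pics/t.png',im[:,:,::-1]);im=optics.capture('top');crop(im,'pics/t2.png',180,240,280,310,7)
```

```text
t 24.7 tcp [ 454.8 -279.9  264.4] rpy [-3.138  0.008  3.141] F [ 0.4 -0.1  0.3] w 48.6 q [-0.08  0.31  0.79  1.53 -0.22  1.39  2.3 ]
```

View pics/t.png

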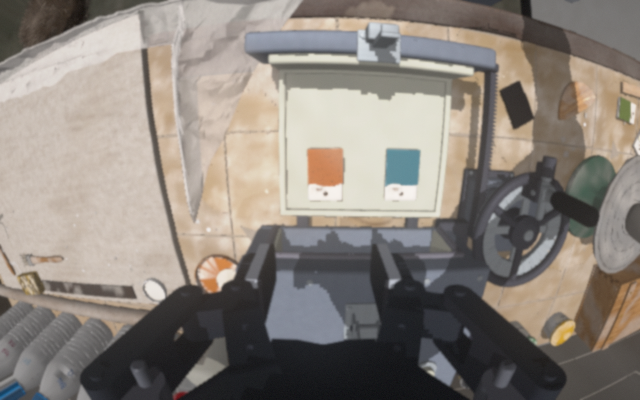

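View pics/t2.png

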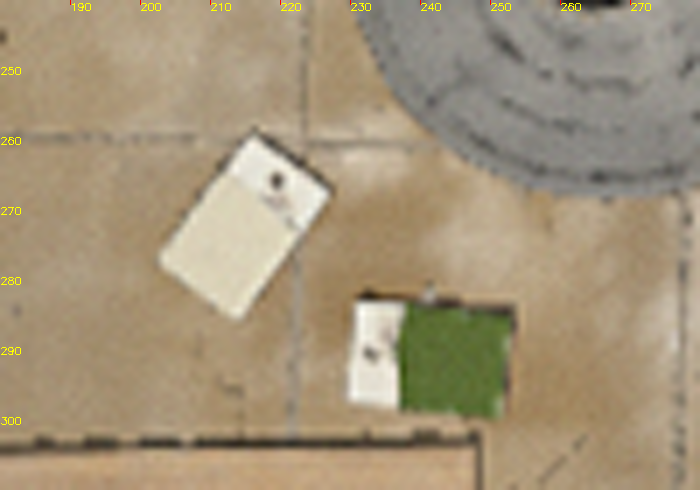

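Request:
{"api": "drive_tool", "payload": {"steps": [[-0.3,1.9,0,0,0,-0.6,85],[-0.6,3.8,0,0,0,-0.6,85],[-0.9,5.7,0,0,0,-0.6,85],[-1.2,7.6,0,0,0,-0.6,85],[-1.5,9.5,0,0,0,-0.6,85],[-2,11.4,0,0,0,-0.6,85],[-2.5,13.3,0,0,0,-0.6,85],[-3.1,15.2,0,0,0,-0.6,85],[-3.7,17.1,0,0,0,-0.6,85],[-4.3,18.97,0,0,0,-0.6,85],[-4.3,18.97,-1.5,0,0,-0.6,85],[-4.3,18.97,-1.5,0,0,-0.6,85]]}}

```text
t: 26.3
tcp_pos: [320.6, 288.4, 210.6]
tool_rot: [-3.132, -0.007, 3.059]
wrist_force: [0.3, 0.0, 1.1]
grip_width: 72.9
```

Run:
```python
from h import *
s=st();p=optics.camera_params('wrist');im=optics.capture('wrist');np.save('pw.npy',p,allow_pickle=True);cv2.imwrite('pics/u.png',im[:,:,::-1])
t=optics.camera_params('top');print('strip',atz(t,240,303,5))
```

```text
t 26.3 tcp [320.6 288.4 210.6] rpy [-3.132 -0.007  3.059] F [0.3 0.  1.1] w 72.9 q [-0.98  0.09  0.22  1.84 -0.02  1.23  0.74]
strip [293.34930616 292.7775335    5.        ]
```

View pics/u.png

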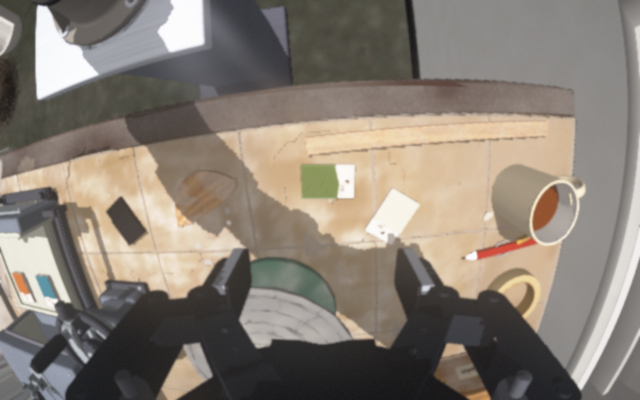

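Run:
```python
from h import *
p=np.load('pw.npy',allow_pickle=True).item();im=cv2.imread('pics/u.png')[:,:,::-1]
crop(im,'pics/u2.png',290,120,430,250,5)
c=np.array([atz(p,u,v,9,True) for u,v in [(302,164),(355,166),(354,199),(301,198)]]);print(c.round(1),c.mean(0));st()
```

```text
[[304.8 264.5   9. ]
 [311.8 324.2   9. ]
 [350.7 320.8   9. ]
 [344.6 259.4   9. ]] [327.98845989 292.19421454   9.        ]
t 26.35 tcp [322.6 289.2 213. ] rpy [-3.136 -0.004  3.057] F [ 0.5 -0.5  0.5] w 72.8 q [-0.98  0.09  0.22  1.84 -0.02  1.23  0.74]
```

View pics/u2.png

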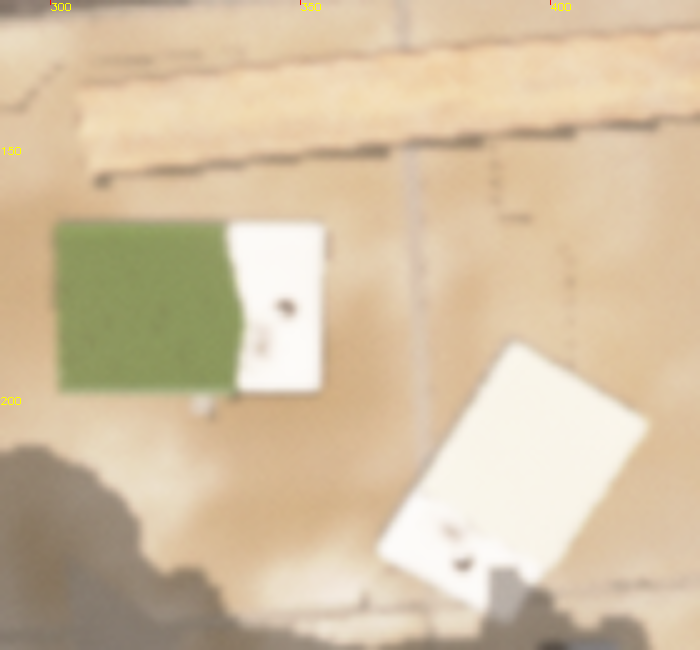

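Request:
{"api": "drive_tool", "payload": {"steps": [[0.05,0.05,-2,0,0,0,85],[0.05,0.05,-4,0,0,0,85],[0.05,0.05,-5.3,0,0,0,85],[0.05,0.05,-5.3,0,0,0,85],[0.05,0.05,-5.3,0,0,0,85]]}}

```text
t: 26.98
tcp_pos: [327.6, 293.6, 58.3]
tool_rot: [3.138, 0.003, 3.056]
wrist_force: [0.1, 0.2, 0.4]
grip_width: 72.0
```

Run:
```python
from h import *
s=st();p=optics.camera_params('wrist');im=optics.capture('wrist');np.save('pw.npy',p,allow_pickle=True);cv2.imwrite('pics/v.png',im[:,:,::-1])
g=s['tcp_pos'];print(proj(p,[g[0],g[1],9],True))
```

```text
t 26.98 tcp [327.6 293.6  58.3] rpy [3.138e+00 3.000e-03 3.056e+00] F [0.1 0.2 0.4] w 72.0 q [-0.95  0.28  0.21  2.04 -0.08  0.83  0.79]
[321.8518851  223.45965315]
```

View pics/v.png

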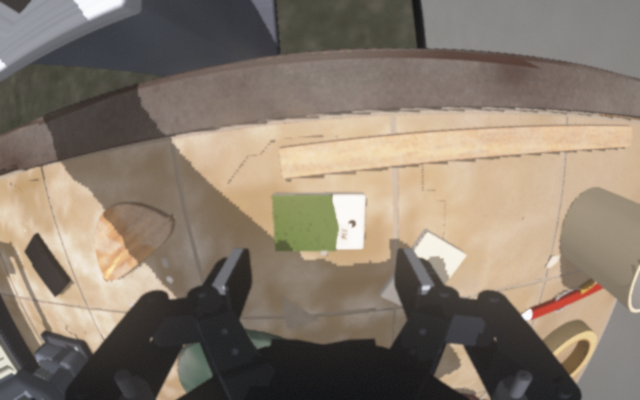

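Request:
{"api": "drive_tool", "payload": {"steps": [[0,-0.05,-1,0,0,0,90],[0,-0.05,-1.8,0,0,0,90],[0,-0.05,-1.98,0,0,0,90],[0,-0.05,-1.98,0,0,0,90]]}}

```text
t: 27.52
tcp_pos: [326.6, 292.0, -2.0]
tool_rot: [3.14, 0.002, 3.057]
wrist_force: [-0.2, -0.5, 0.4]
grip_width: 76.8
```

Request:
{"api": "drive_tool", "payload": {"steps": [[0,0,-0.12,0,0,0,90],[0,0,-0.12,0,0,0,60],[0,0,-0.12,0,0,0,60],[0,0,-0.12,0,0,0,60],[0,0,-0.12,0,0,0,60]], "grip_force": 45}}

```text
t: 28.15
tcp_pos: [326.2, 291.7, -5.0]
tool_rot: [3.14, 0.001, 3.057]
wrist_force: [-2.1, -0.8, 11.6]
grip_width: 60.6
```

Request:
{"api": "drive_tool", "payload": {"steps": [[0,0,1.5,0,0,0,60],[0,0,3.3,0,0,0,60],[0,0,5.1,0,0,0,60],[0,0,6.9,0,0,0.6,60],[0.3,-1,8.6,0,0,0.6,60],[0.6,-2.9,8.6,0,0,0.6,60],[0.8,-4.8,8.6,0,0,0.6,60],[1,-6.7,8.6,0,0,0.6,60],[1.2,-8.6,8.6,0,0,0.6,60],[1.4,-10.5,8.6,0,0,0.6,60],[1.6,-12.4,8.6,0,0,0.6,60],[1.84,-14.3,8.6,0,0,0.6,60]]}}

```text
t: 29.65
tcp_pos: [380.5, -139.6, 251.6]
tool_rot: [3.14, 0.002, -3.142]
wrist_force: [1.2, 0.5, -0.8]
grip_width: 60.6
```

Run:
```python
from h import *
s=st();im=optics.capture('wrist');cv2.imwrite('pics/x.png',im[:,:,::-1]);st()
```

```text
t 29.65 tcp [ 380.5 -139.6  251.6] rpy [ 3.140e+00  2.000e-03 -3.142e+00] F [ 1.2  0.5 -0.8] w 60.6 q [-0.53 -0.03  0.83  1.85  0.02  1.31  1.87]
t 29.7 tcp [ 380.2 -149.4  252.4] rpy [-3.134  0.004  3.129] F [ 1.1 -6.5  0.8] w 60.6 q [-0.52 -0.03  0.84  1.85  0.03  1.31  1.87]
```

View pics/x.png

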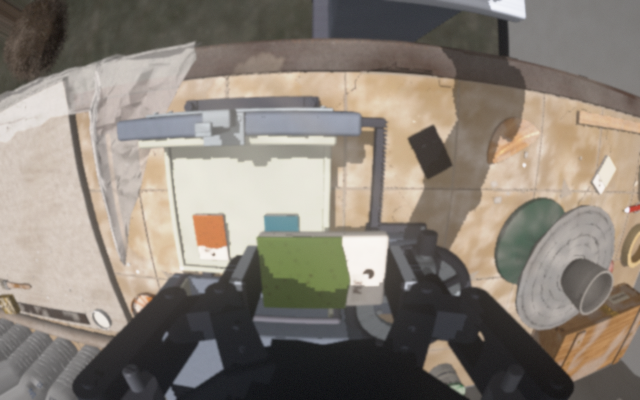

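Request:
{"api": "drive_tool", "payload": {"steps": [[0,0,0,0,0,0,60],[0,0,0,0,0,0,60]]}}

```text
t: 29.95
tcp_pos: [380.7, -136.6, 251.0]
tool_rot: [3.14, -0.0, -3.14]
wrist_force: [-0.1, 0.3, -1.2]
grip_width: 60.7
```

Request:
{"api": "drive_tool", "payload": {"steps": [[0,-1.87,0,0,0,0,60],[0,-1.87,-2,0,0,0,60],[0,-1.87,-4,0,0,0,60],[0,-1.87,-5.7,0,0,0,60],[0,-1.87,-5.7,0,0,0,60],[0,-1.87,-5.7,0,0,0,60]]}}

```text
t: 30.7
tcp_pos: [382.3, -193.9, 81.7]
tool_rot: [-3.141, 0.003, -3.14]
wrist_force: [-0.6, 0.4, 0.2]
grip_width: 60.5
```

Run:
```python
from h import *
s=st();im=optics.capture('wrist');cv2.imwrite('pics/y.png',im[:,:,::-1])
```

```text
t 30.7 tcp [ 382.3 -193.9   81.7] rpy [-3.141e+00  3.000e-03 -3.140e+00] F [-0.6  0.4  0.2] w 60.5 q [-0.32  0.3   0.89  2.06 -0.29  0.91  2.31]
```

View pics/y.png

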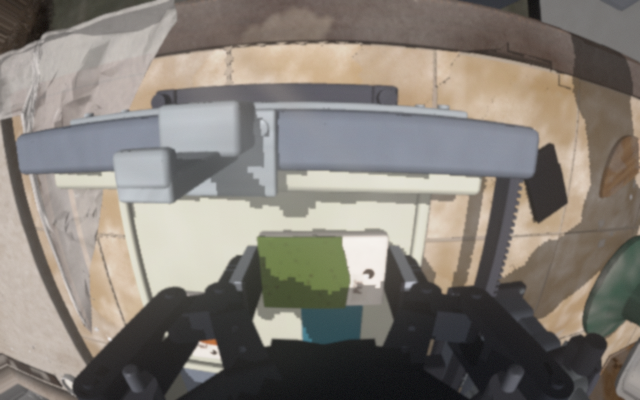

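Request:
{"api": "drive_tool", "payload": {"steps": [[0,0,-0.8,0,0,0,60],[0,0,-1.12,0,0,0,60],[0,0,-1.12,0,0,0,60],[0,0,-1.12,0,0,0,60]]}}

```text
t: 31.25
tcp_pos: [381.5, -194.3, 47.5]
tool_rot: [-3.141, 0.002, 3.141]
wrist_force: [-0.5, 0.4, -0.8]
grip_width: 60.5
```

Request:
{"api": "drive_tool", "payload": {"steps": [[0,0,-0.05,0,0,0,60],[0,0,-0.05,0,0,0,80],[0,0,-0.05,0,0,0,80],[0,0,1,0,0,0,80],[0,0,3,0,0,0,80],[0,0,5,0,0,0,80],[0,0,6.8,0,0,0,80],[0,0,6.8,0,0,0,80],[0,0,6.8,0,0,0,80]]}}

```text
t: 32.38
tcp_pos: [380.3, -193.7, 250.0]
tool_rot: [3.141, -0.001, 3.141]
wrist_force: [0.2, -0.1, -0.0]
grip_width: 68.2
```

Run:
```python
from h import *
s=st();im=optics.capture('wrist');cv2.imwrite('pics/z.png',im[:,:,::-1]);im=optics.capture('top');crop(im,'pics/z2.png',180,240,280,310,7)
```

```text
t 32.38 tcp [ 380.3 -193.7  250. ] rpy [ 3.141e+00 -1.000e-03  3.141e+00] F [ 0.2 -0.1 -0. ] w 68.2 q [-0.51  0.04  0.98  1.81 -0.04  1.31  2.06]
```

View pics/z.png

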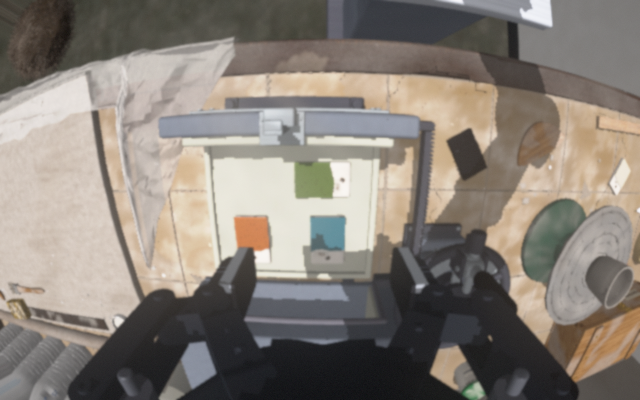

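View pics/z2.png

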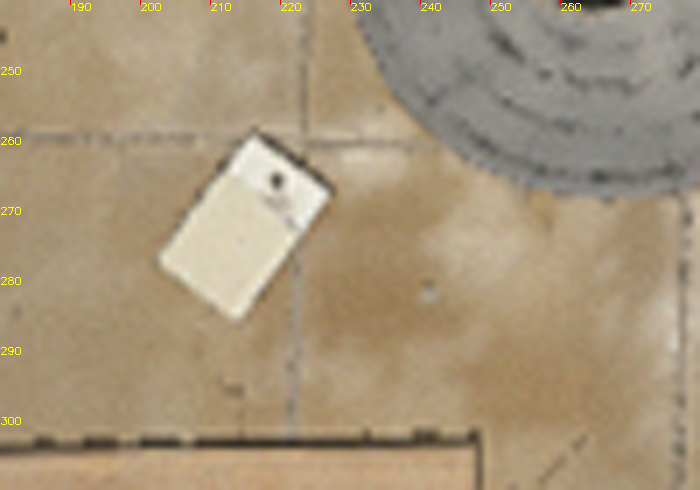

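Request:
{"api": "drive_tool", "payload": {"steps": [[0,1.9,0,0,0,-0.6,70],[0,3.8,0,0,0,-1.2,70],[0,5.7,0,0,0,-1.8,70],[0,7.6,0,0,0,-2.4,70],[0,9.5,0,0,0,-3,70],[0,11.4,0,0,0,-3.6,70],[0,13.3,0,0,0,-4.38,70],[0,15.2,0,0,0,-4.38,70],[0,17.1,0,0,0,-4.38,70],[-0.14,18.58,0,0,0,-4.38,70],[-0.14,18.58,-1.5,0,0,-4.38,70],[-0.14,18.58,-3,0,0,-4.38,70]]}}

```text
t: 33.98
tcp_pos: [375.8, 363.3, 157.5]
tool_rot: [-3.139, 0.0, 2.531]
wrist_force: [0.1, -0.9, 0.9]
grip_width: 59.8
```

Request:
{"api": "drive_tool", "payload": {"steps": [[0,0,-1.7,0,0,0,70],[0,0,-3.3,0,0,0,70],[0,0,-3.3,0,0,0,70],[0,0,-3.3,0,0,0,70]]}}

```text
t: 34.48
tcp_pos: [377.3, 363.6, 62.2]
tool_rot: [3.141, 0.0, 2.529]
wrist_force: [-0.3, 0.2, 0.9]
grip_width: 59.8
```

Run:
```python
from h import *
s=st();p=optics.camera_params('wrist');im=optics.capture('wrist');np.save('pw.npy',p,allow_pickle=True);cv2.imwrite('pics/aa.png',im[:,:,::-1])
g=s['tcp_pos'];print(proj(p,[g[0],g[1],9],True))
```

```text
t 34.48 tcp [377.3 363.6  62.2] rpy [3.141 0.    2.529] F [-0.3  0.2  0.9] w 59.8 q [-1.04  0.43  0.31  1.82 -0.16  0.92  0.3 ]
[322.68531489 221.66844277]
```

View pics/aa.png

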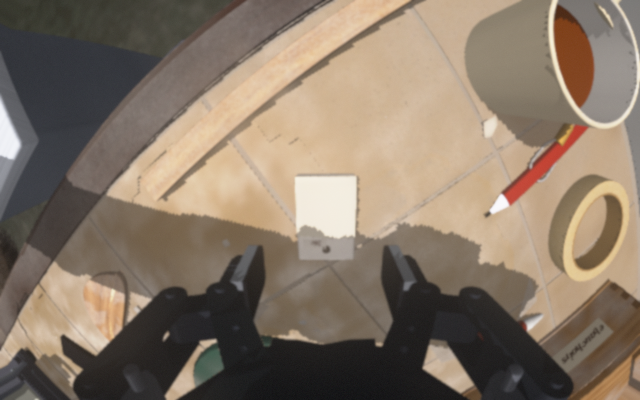

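Request:
{"api": "drive_tool", "payload": {"steps": [[0,0,-1,0,0,0,66],[0,0,-2,0,0,0,66],[0,0,-2.04,0,0,0,66],[0,0,-2.04,0,0,0,30],[0,0,-2.04,0,0,0,30],[0,0,-2.04,0,0,0,30],[0,0,-2.04,0,0,0,30]]}}

```text
t: 35.4
tcp_pos: [378.2, 364.8, 2.7]
tool_rot: [3.137, 0.001, 2.53]
wrist_force: [-1.0, -0.1, 7.1]
grip_width: 38.1
```

Request:
{"api": "drive_tool", "payload": {"steps": [[0,0,1.5,0,0,0,30],[0,0,3.3,0,0,0,30],[0,0,5.1,0,0,0,30],[0,0,6.9,0,0,0,30],[0,-1,8.3,0,0,0.6,30],[0.1,-2.9,8.3,0,0,1.2,30],[0.1,-4.8,8.3,0,0,1.8,30],[0.1,-6.7,8.3,0,0,2.4,30],[0.1,-8.6,8.3,0,0,3,30],[0.2,-10.5,8.3,0,0,3.6,30],[0.2,-12.4,8.3,0,0,4.38,30],[0.29,-14.3,8.3,0,0,4.38,30]]}}

```text
t: 36.9
tcp_pos: [385.0, -67.5, 250.0]
tool_rot: [3.14, 0.002, -3.141]
wrist_force: [2.0, 0.1, -0.9]
grip_width: 38.2
```

Request:
{"api": "drive_tool", "payload": {"steps": [[0,-1.9,0,0,0,0,30],[0,-3.8,0,0,0,0,30],[0,-5.7,0,0,0,0,30],[0,-7.13,0,0,0,0,30],[0,-7.13,-2,0,0,0,30],[0,-7.13,-4,0,0,0,30],[0,-7.13,-5.5,0,0,0,30],[0,-7.13,-5.5,0,0,0,30],[0,-7.13,-5.5,0,0,0,30]]}}

```text
t: 38.02
tcp_pos: [386.5, -280.7, 86.3]
tool_rot: [-3.14, 0.003, 3.141]
wrist_force: [-0.2, -0.5, 0.5]
grip_width: 38.2
```

Run:
```python
from h import *
s=st();im=optics.capture('wrist');cv2.imwrite('pics/ab.png',im[:,:,::-1])
```

```text
t 38.02 tcp [ 386.5 -280.7   86.3] rpy [-3.140e+00  3.000e-03  3.141e+00] F [-0.2 -0.5  0.5] w 38.2 q [-0.14  0.42  0.93  1.93 -0.41  0.98  2.56]
```

View pics/ab.png

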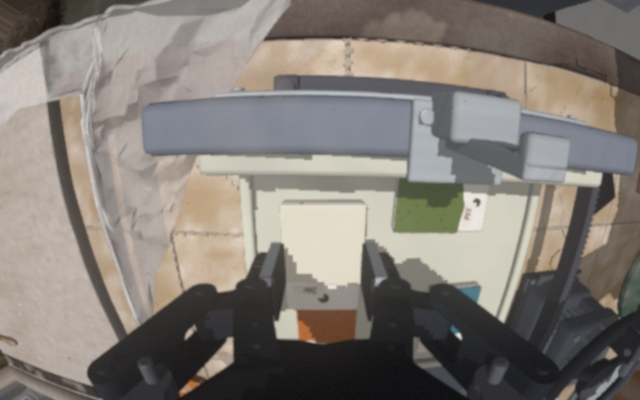

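Request:
{"api": "drive_tool", "payload": {"steps": [[0,0,-0.7,0,0,0,30],[0,0,-1.09,0,0,0,30],[0,0,-1.09,0,0,0,30],[0,0,-1.12,0,0,0,30],[0,0,-1.12,0,0,0,57],[0,0,-1.12,0,0,0,57],[0,0,0.5,0,0,0,57],[0,0,2.5,0,0,0,57],[0,0,4.5,0,0,0,57],[0,0,5.7,0,0,0,57],[0,2,5.7,0,0,0,57],[0,2,5.7,0,0,0,57]]}}

```text
t: 39.58
tcp_pos: [387.2, -213.0, 255.0]
tool_rot: [3.136, 0.001, -3.13]
wrist_force: [-0.1, -0.5, -0.1]
grip_width: 48.7
```

Run:
```python
from h import *
s=st();im=optics.capture('wrist');cv2.imwrite('pics/ac.png',im[:,:,::-1]);im=optics.capture('scene');crop(im,'pics/ac2.png',300,220,460,350,5);im=optics.capture('top');cv2.imwrite('pics/ac3.png',im[:,:,::-1])
```

```text
t 39.58 tcp [ 387.2 -213.   255. ] rpy [ 3.136e+00  1.000e-03 -3.130e+00] F [-0.1 -0.5 -0.1] w 48.7 q [-0.5   0.1   1.06  1.77 -0.1   1.33  2.17]
```

View pics/ac.png

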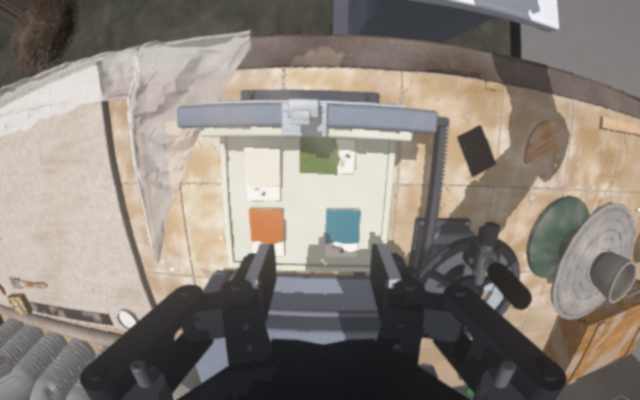

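View pics/ac2.png

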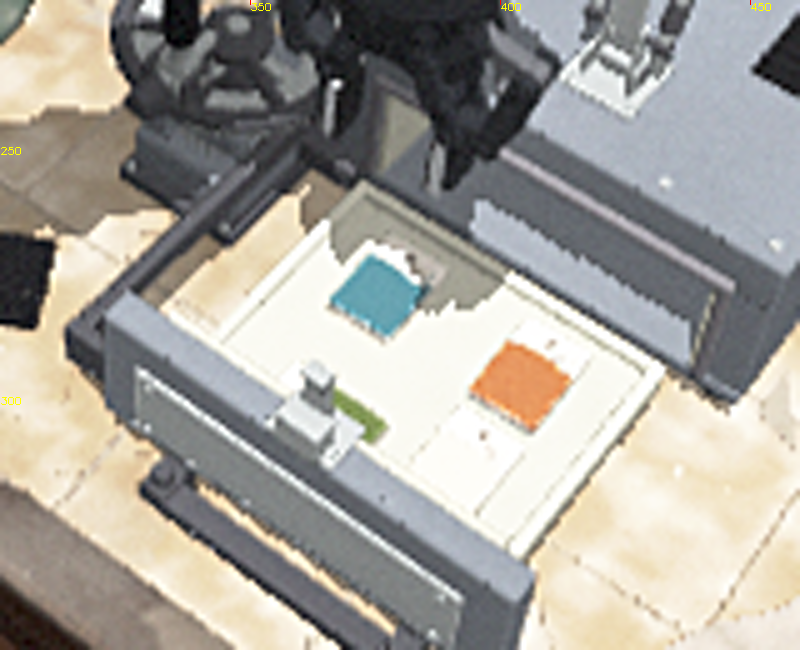

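View pics/ac3.png

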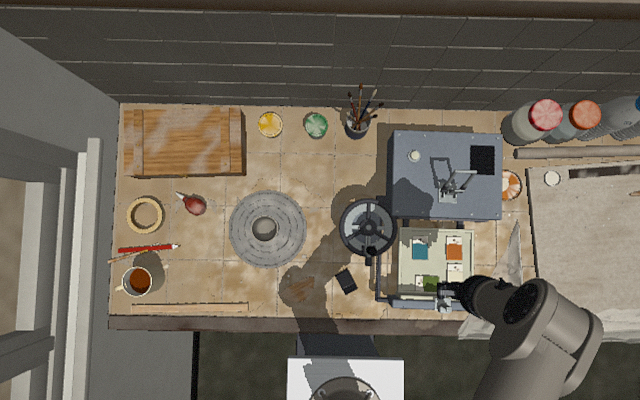

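Request:
{"api": "drive_tool", "payload": {"steps": [[0.8,1.5,0.7,0,0,0,60],[1.5,3.3,0.7,0,0,0,60],[2.19,5,0.7,0,0,0,60],[2.19,5.7,0.7,0,0,0,60],[2.19,5.7,0.7,0,0,0,60],[2.19,5.7,0.7,0,0,0,60]]}}

```text
t: 40.48
tcp_pos: [450.7, -51.5, 276.3]
tool_rot: [-3.14, -0.0, 3.136]
wrist_force: [-0.1, -0.5, -0.3]
grip_width: 51.5
```

Run:
```python
from h import *
s=st();p=optics.camera_params('wrist');im=optics.capture('wrist');crop(im,'pics/ad.png',220,120,420,300,4)
print(proj(p,[452.8,-42,223],True))
```

```text
t 40.48 tcp [450.7 -51.5 276.3] rpy [-3.14  -0.     3.136] F [-0.1 -0.5 -0.3] w 51.5 q [-0.76  0.11  0.92  1.7  -0.09  1.38  1.74]
[336.06333865 224.29805281]
```

View pics/ad.png

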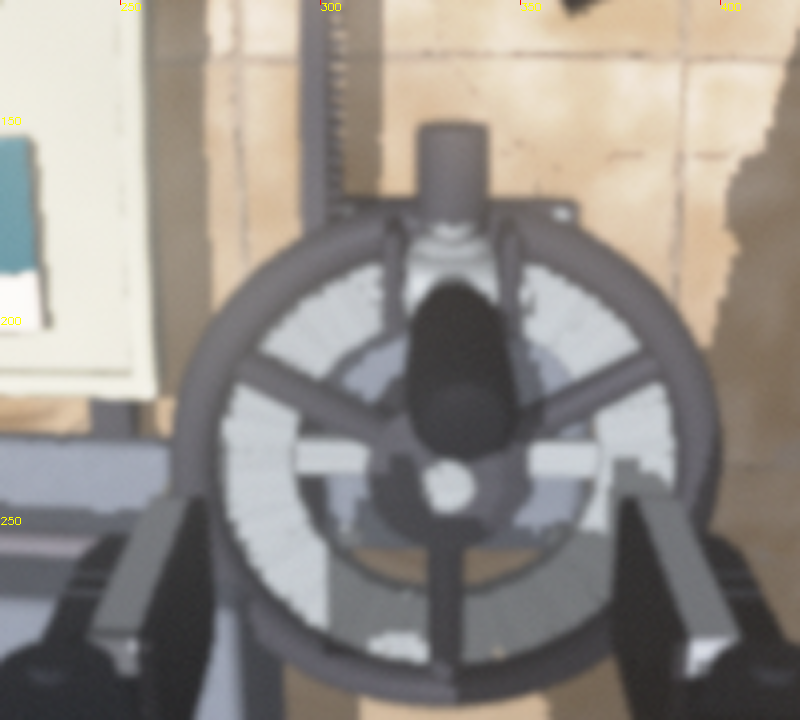

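Request:
{"api": "drive_tool", "payload": {"steps": [[0.06,0.29,0,0,0,0,60],[0.06,0.29,0,0,0,0,60],[0.06,0.29,-1.7,0,0,0,60],[0.06,0.29,-3.36,0,0,0,60],[0.06,0.29,-3.36,0,0,0,60],[0.06,0.29,-3.36,0,0,0,60]]}}

```text
t: 41.28
tcp_pos: [454.1, -40.3, 177.2]
tool_rot: [-3.141, 0.003, 3.141]
wrist_force: [-0.7, -0.6, 0.7]
grip_width: 51.4
```

Request:
{"api": "drive_tool", "payload": {"steps": [[0,-0.06,0,0,0,0,10],[0,-0.06,0,0,0,0,10],[0,-0.06,0,0,0,0,10],[0,-0.06,0,0,0,0,10]], "grip_force": 30}}

```text
t: 41.78
tcp_pos: [454.3, -42.3, 177.4]
tool_rot: [-3.141, 0.004, 3.141]
wrist_force: [-0.5, -0.7, 6.7]
grip_width: 19.0
```

Request:
{"api": "drive_tool", "payload": {"steps": [[0.06,-0.47,0,0,0,0,10],[0.24,-0.9,0,0,0,0,10],[0.53,-1.27,0,0,0,0,10],[0.9,-1.56,0,0,0,0,10],[1.33,-1.74,0,0,0,0,10],[1.8,-1.8,0,0,0,0,10],[2.27,-1.74,0,0,0,0,10],[2.7,-1.56,0,0,0,0,10],[3.07,-1.27,0,0,0,0,10],[3.36,-0.9,0,0,0,0,10],[3.54,-0.47,0,0,0,0,10],[3.6,0,0,0,0,0,10]]}}

```text
t: 43.28
tcp_pos: [562.3, -43.9, 177.4]
tool_rot: [-3.138, 0.004, 3.139]
wrist_force: [-0.4, -3.3, 7.1]
grip_width: 19.4
```

Run:
```python
from h import *
s=st();im=optics.capture('scene');crop(im,'pics/ae.png',280,150,480,330,4)
```

```text
t 43.27 tcp [562.3 -43.9 177.4] rpy [-3.138  0.004  3.139] F [-0.4 -3.3  7.1] w 19.4 q [-0.55  0.47  0.85  1.59 -0.36  1.25  1.93]
```

View pics/ae.png

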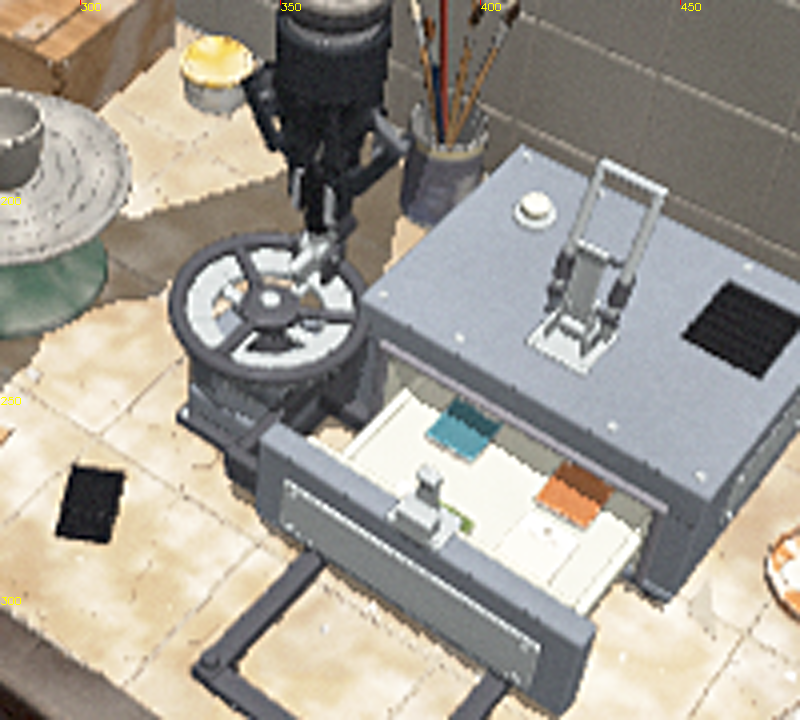

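Request:
{"api": "drive_tool", "payload": {"steps": [[-0.06,0.47,0,0,0,0,10],[-0.24,0.9,0,0,0,0,10],[-0.53,1.27,0,0,0,0,10],[-0.9,1.56,0,0,0,0,10],[-1.33,1.74,0,0,0,0,10],[-1.8,1.8,0,0,0,0,10],[-2.27,1.74,0,0,0,0,10],[-2.7,1.56,0,0,0,0,10],[-3.07,1.27,0,0,0,0,10],[-3.36,0.9,0,0,0,0,10],[-3.54,0.47,0,0,0,0,10],[-3.6,0,0,0,0,0,10]]}}

```text
t: 44.82
tcp_pos: [454.3, -39.0, 177.3]
tool_rot: [3.137, 0.004, -3.14]
wrist_force: [0.6, 2.8, 9.8]
grip_width: 19.1
```

Request:
{"api": "drive_tool", "payload": {"steps": [[0,-0.06,0,0,0,0,10],[0,-0.06,0,0,0,0,10],[0,-0.06,0,0,0,0,10]]}}

```text
t: 45.2
tcp_pos: [454.2, -43.5, 177.3]
tool_rot: [3.141, 0.004, 3.141]
wrist_force: [0.1, -1.2, 10.2]
grip_width: 18.8
```

Run:
```python
from h import *
s=st();im=optics.capture('scene');crop(im,'pics/af.png',280,150,480,330,4)
```

```text
t 45.2 tcp [454.2 -43.5 177.3] rpy [3.141 0.004 3.141] F [ 0.1 -1.2 10.2] w 18.8 q [-0.74  0.21  0.94  1.87 -0.19  1.15  1.83]
```

View pics/af.png

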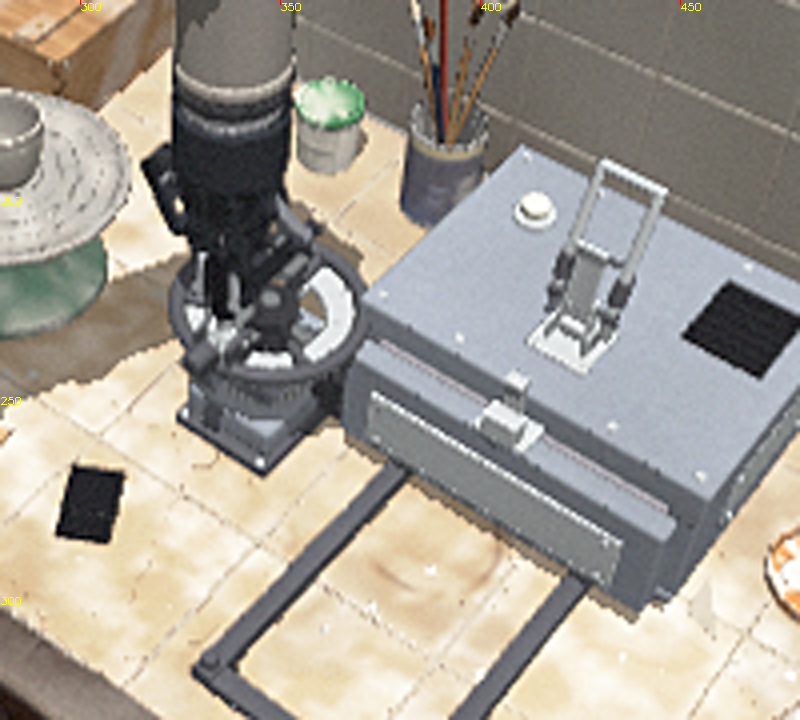

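Request:
{"api": "drive_tool", "payload": {"steps": [[0,-0.1,0,0,0,0,10],[0,-0.1,0,0,0,0,10],[0,-0.05,0,0,0,0,60],[0,-0.03,0,0,0,0,60],[0,0,1.8,0,0,0,60],[0,0,3.2,0,0,0,60],[-1,0,3.2,0,0,0,0],[-1.2,0,3.2,0,0,0,0],[-1.2,0,3.2,0,0,0,0]]}}

```text
t: 46.38
tcp_pos: [416.3, -42.9, 271.0]
tool_rot: [3.14, -0.001, -3.141]
wrist_force: [0.6, 0.8, 0.1]
grip_width: -0.0
```

Run:
```python
from h import *
s=st();p=optics.camera_params('wrist');im=optics.capture('wrist');cv2.imwrite('pics/ag.png',im[:,:,::-1])
print(proj(p,[452.8,-42,223],True))
im=optics.capture('top');crop(im,'pics/ag2.png',330,180,510,310,4)
```

```text
t 46.38 tcp [416.3 -42.9 271. ] rpy [ 3.140e+00 -1.000e-03 -3.141e+00] F [0.6 0.8 0.1] w -0.0 q [-0.87 -0.01  0.94  1.79  0.01  1.36  1.64]
[323.18818313 272.05502999]
```

View pics/ag.png

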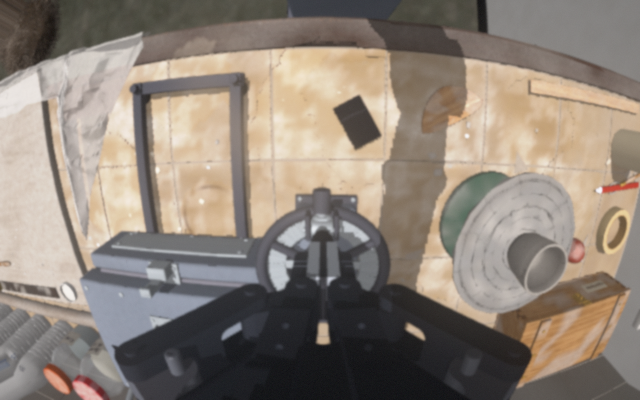

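View pics/ag2.png

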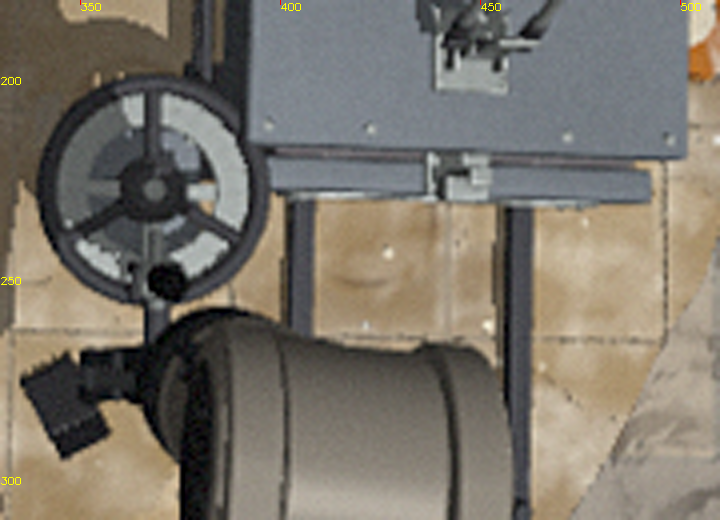

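Request:
{"api": "drive_tool", "payload": {"steps": [[0,0,-1.5,0,0,0,0],[0,0,-2.33,0,0,0,0],[0.57,0,-2.33,0,0,0,0],[1.23,0,-2.4,0,0,0,0],[1.8,0,-2.63,0,0,0,0],[2.3,0,-3.0,0,0,0,0],[2.73,0,-3.5,0,0,0,0],[3.0,0,-4.0,0,0,0,0],[3.0,0,-4.15,0,0,0,0],[3.0,0,-4.15,0,0,0,0]]}}

```text
t: 47.72
tcp_pos: [507.8, -44.4, 148.8]
tool_rot: [-3.141, 0.002, 3.14]
wrist_force: [-2.4, 0.0, 12.2]
grip_width: -0.2
```

Run:
```python
from h import *
s=st();im=optics.capture('scene');crop(im,'pics/ah.png',280,150,480,330,4)
```

```text
t 47.73 tcp [507.8 -44.4 148.8] rpy [-3.141e+00  2.000e-03  3.140e+00] F [-2.4  0.  12.2] w -0.2 q [-0.64  0.39  0.91  1.77 -0.34  1.14  1.95]
```

View pics/ah.png

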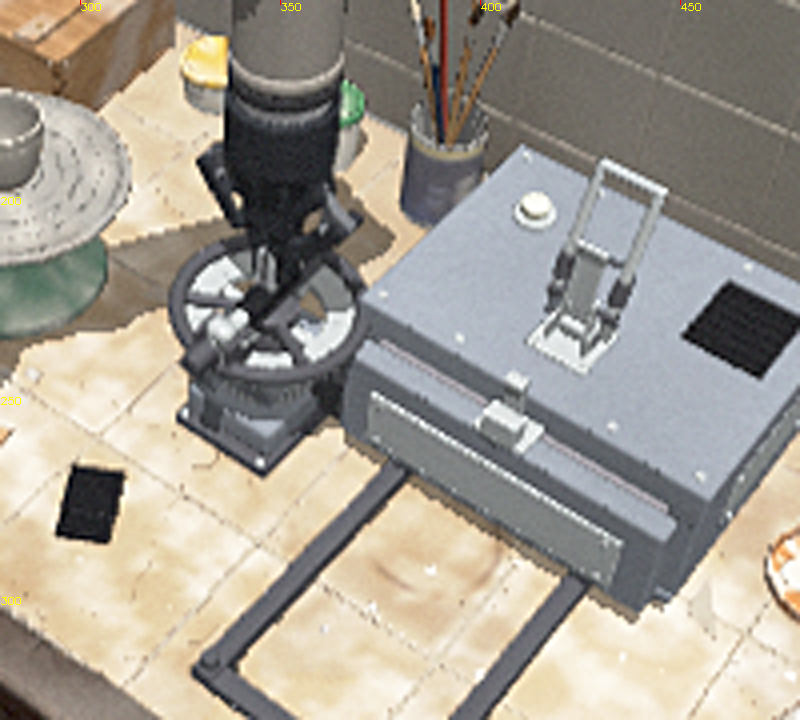

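Request:
{"api": "drive_tool", "payload": {"steps": [[0,0,1.5,0,0,0,0],[0,0,3.5,0,0,0,0],[0,0,5.5,0,0,0,0],[0,0,6.8,0,0,0,0],[0,0,6.8,0,0,0,0],[0,0,6.8,0,0,0,0]]}}

```text
t: 48.52
tcp_pos: [506.3, -43.2, 349.8]
tool_rot: [3.141, -0.002, 3.141]
wrist_force: [-0.4, 0.3, -0.2]
grip_width: -0.2
```

Run:
```python
from h import *
s=st();p=optics.camera_params('wrist');np.save('pw.npy',p,allow_pickle=True)
im=optics.capture('wrist');cv2.imwrite('pics/ai.png',im[:,:,::-1]);im=optics.capture('scene');crop(im,'pics/ai1.png',380,180,480,270,8)
im=optics.capture('top');crop(im,'pics/ai2.png',340,150,500,250,5)
```

```text
t 48.52 tcp [506.3 -43.2 349.8] rpy [ 3.141e+00 -2.000e-03  3.141e+00] F [-0.4  0.3 -0.2] w -0.2 q [-0.7   0.26  0.98  1.4  -0.22  1.59  1.83]
```

View pics/ai.png

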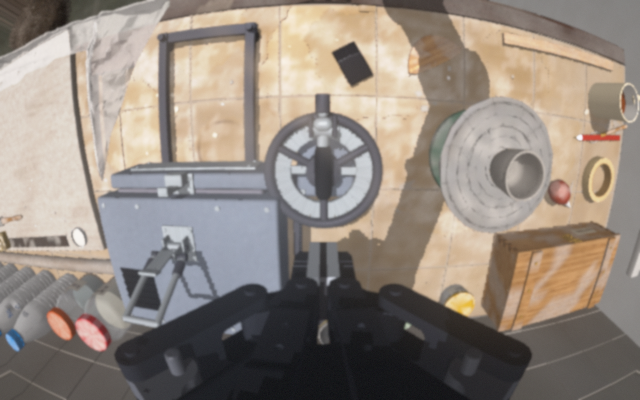

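View pics/ai1.png

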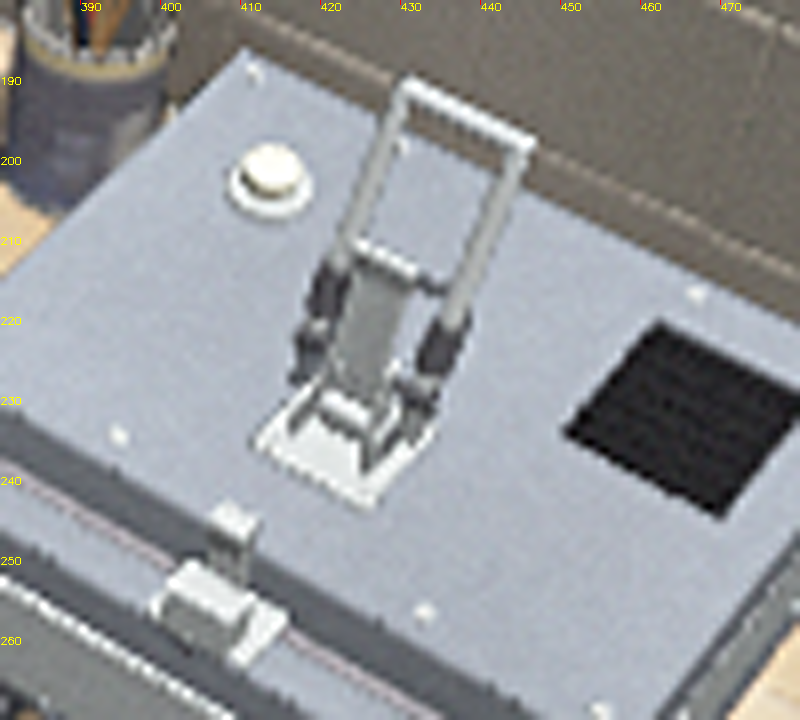

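View pics/ai2.png

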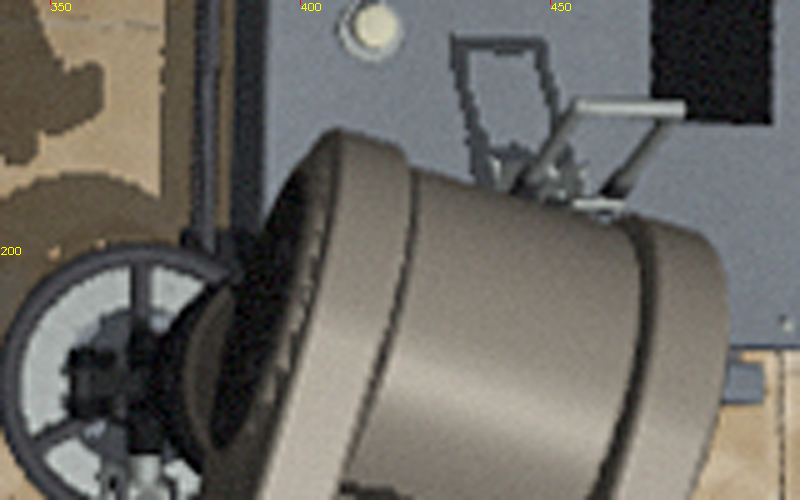

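Run:
```python
from h import *
s=optics.camera_params('scene');t=optics.camera_params('top');w=np.load('pw.npy',allow_pickle=True).item()
print('bar',tri([(s,438,194.7),(t,465.8,171.4)]).round(1))
print('barL',tri([(s,430.5,191.5),(t,455,171.2)]).round(1),'barR',tri([(s,445.3,198),(t,476.5,172)]).round(1))
print('levtop',tri([(s,428,212.5),(t,459,191)]).round(1))
print('keeper top',tri([(s,409,244),(w,187,178,1)]).round(1))
print('barw',proj(w,tri([(s,438,194.7),(t,465.8,171.4)]),True))
```

```text
bar [ 630.3 -236.3  270.3]
barL [ 630.9 -214.   268.1] barR [ 628.7 -258.1  272.9]
levtop [ 591.7 -234.6  233.7]
keeper top [ 520.4 -218.5  150.9]
barw [139.55221669 318.8564718 ]
```

Request:
{"api": "drive_tool", "payload": {"steps": [[1.2,-1.5,0,0,0,0,0],[2.4,-3,0,0,0,0,0],[3.6,-4.5,0,0,0,0,0],[5.1,-6.43,0,0,0,0,0],[5.1,-6.43,0,0,0,0,0],[5.1,-6.43,0,0,0,0,0],[5.1,-6.43,-1.5,0,0,0,0],[5.1,-6.43,-3,0,0,0,0],[5.1,-6.43,-3,0,0,0,0]]}}

```text
t: 49.8
tcp_pos: [657.9, -232.2, 256.9]
tool_rot: [3.135, -0.008, -3.141]
wrist_force: [0.3, 1.1, 0.7]
grip_width: -0.1
```

Run:
```python
from h import *
s=st()
im=optics.capture('wrist');cv2.imwrite('pics/aj.png',im[:,:,::-1]);im=optics.capture('scene');crop(im,'pics/aj1.png',380,140,500,270,6)
```

```text
t 49.8 tcp [ 657.9 -232.2  256.9] rpy [ 3.135 -0.008 -3.141] F [0.3 1.1 0.7] w -0.1 q [-0.08  0.75  0.89  0.97 -0.56  1.64  2.19]
```

View pics/aj.png

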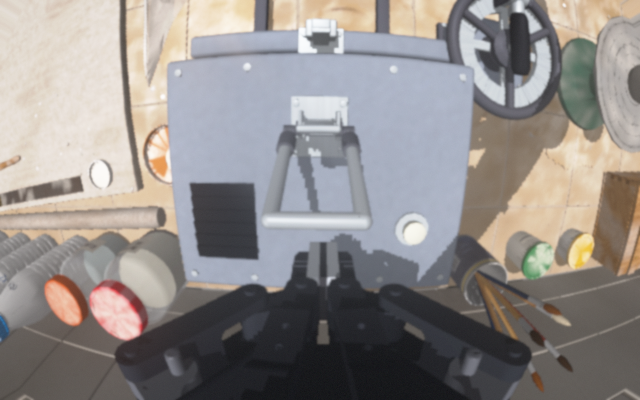

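View pics/aj1.png

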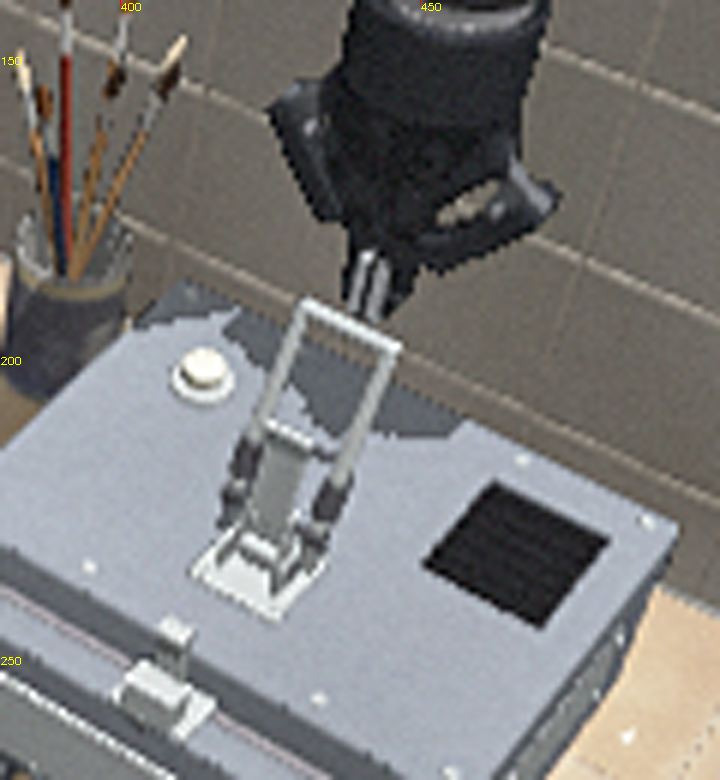

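Request:
{"api": "drive_tool", "payload": {"steps": [[-0.4,-0.1,0.1,0,0,0,0],[-0.75,-0.1,0.15,0,0,0,0],[-1.1,-0.1,0.2,0,0,0,0],[-1.4,-0.1,0.2,0,0,0,0],[-1.7,-0.1,0.2,0,0,0,0],[-2.0,-0.1,0.2,0,0,0,0],[-2.3,-0.1,0.2,0,0,0,0],[-2.6,-0.1,0.2,0,0,0,0],[-2.8,-0.1,0.2,0,0,0,0],[-2.8,-0.1,0.2,0,0,0,0]]}}

```text
t: 51.15
tcp_pos: [575.4, -239.4, 267.3]
tool_rot: [3.141, 0.0, 3.141]
wrist_force: [-0.3, -0.9, 0.5]
grip_width: 0.2
```

Run:
```python
from h import *
s=st()
im=optics.capture('wrist');cv2.imwrite('pics/ak.png',im[:,:,::-1]);im=optics.capture('scene');crop(im,'pics/ak1.png',380,140,500,270,6)
```

```text
t 51.15 tcp [ 575.4 -239.4  267.3] rpy [3.141 0.    3.141] F [-0.3 -0.9  0.5] w 0.2 q [-0.18  0.58  0.95  1.25 -0.46  1.54  2.27]
```

View pics/ak.png

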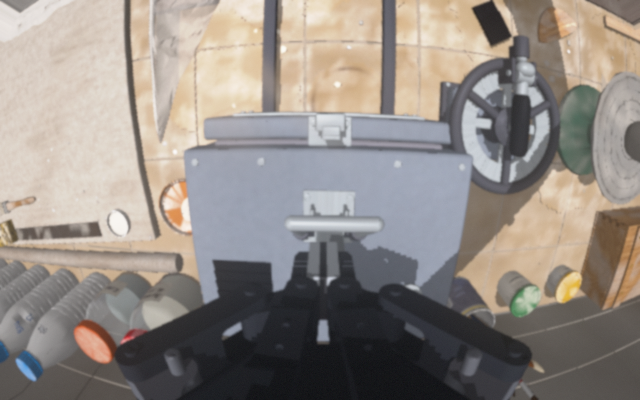

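View pics/ak1.png

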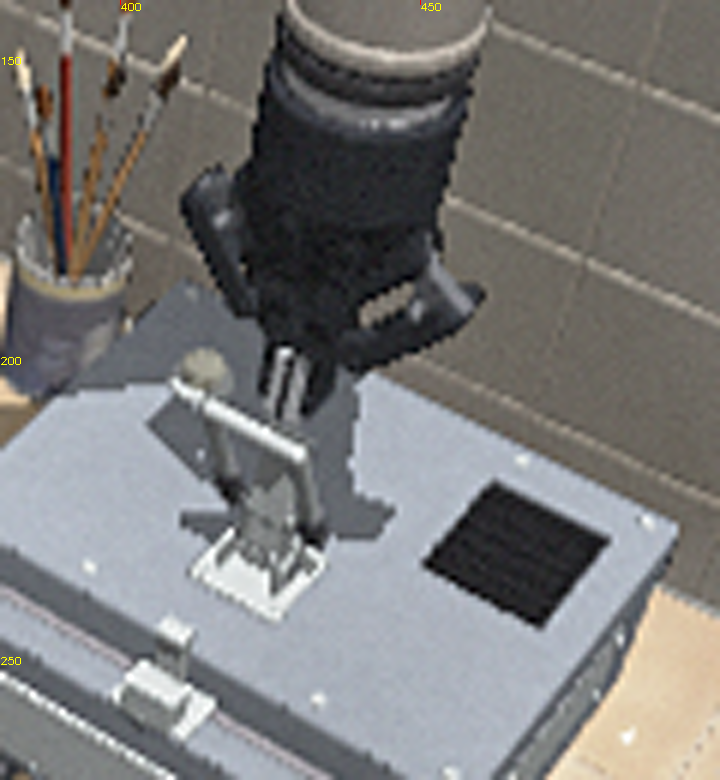

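Request:
{"api": "drive_tool", "payload": {"steps": [[-0.3,0.1,0,0,0,0,0],[-0.6,0.1,-0.1,0,0,0,0],[-0.9,0.1,-0.2,0,0,0,0],[-1.2,0.1,-0.35,0,0,0,0],[-1.5,0.1,-0.5,0,0,0,0],[-1.8,0.1,-0.7,0,0,0,0],[-1.8,0.1,-0.7,0,0,0,0],[-1.8,0.1,-0.7,0,0,0,0]]}}

```text
t: 52.25
tcp_pos: [522.1, -236.2, 246.1]
tool_rot: [-3.142, 0.001, 3.142]
wrist_force: [0.5, -0.0, 0.1]
grip_width: 0.1
```

Run:
```python
from h import *
s=st()
im=optics.capture('wrist');cv2.imwrite('pics/al.png',im[:,:,::-1]);im=optics.capture('scene');crop(im,'pics/al1.png',380,140,500,270,6)
```

```text
t 52.25 tcp [ 522.1 -236.2  246.1] rpy [-3.142e+00  1.000e-03  3.142e+00] F [ 0.5 -0.   0.1] w 0.1 q [-0.26  0.48  0.99  1.45 -0.4   1.43  2.3 ]
```

View pics/al.png

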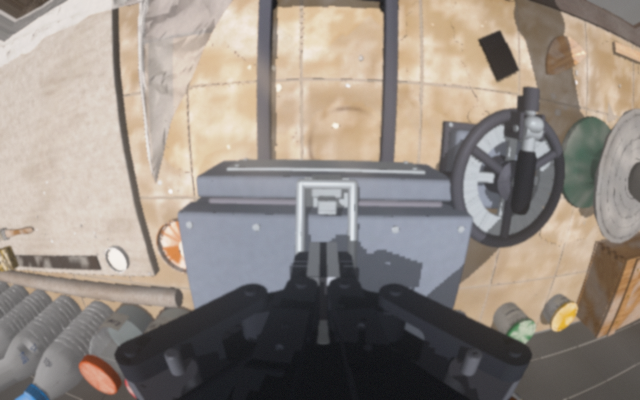

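View pics/al1.png

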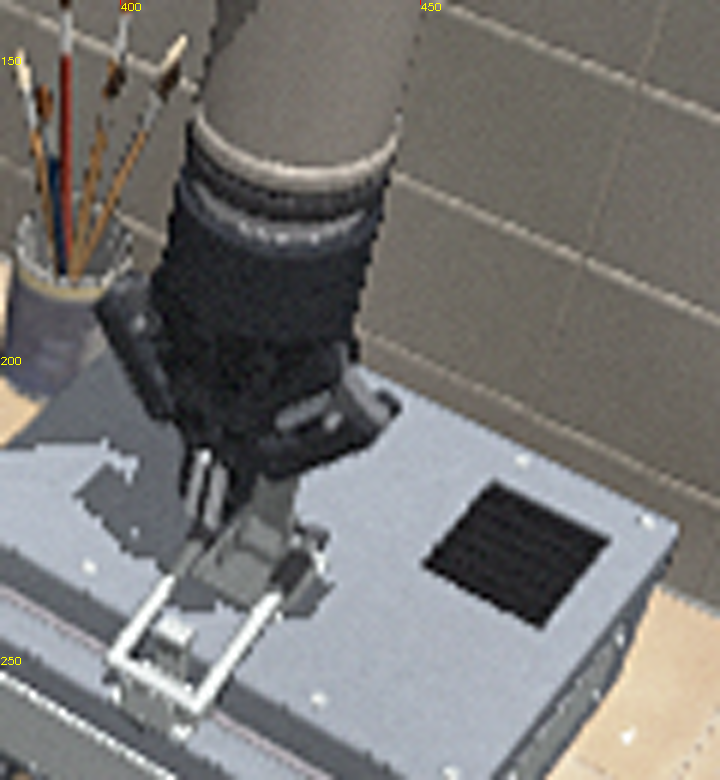

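Request:
{"api": "drive_tool", "payload": {"steps": [[1.3,0.03,0,0,0,0,0],[1.35,0.03,-0.8,0,0,0,0],[1.9,0.03,-0.8,0,0,0,0],[2.2,0.03,-0.82,0,0,0,0],[2.45,0.03,-0.87,0,0,0,0],[2.75,0.03,-0.97,0,0,0,0],[3.02,0.03,-1.07,0,0,0,0],[3.27,0.03,-1.27,0,0,0,0],[3.5,0.03,-1.47,0,0,0,0]]}}

```text
t: 53.48
tcp_pos: [628.2, -235.8, 202.8]
tool_rot: [-3.14, 0.003, -3.142]
wrist_force: [-1.8, 0.6, 4.5]
grip_width: 0.2
```

Run:
```python
from h import *
s=st()
im=optics.capture('wrist');cv2.imwrite('pics/am.png',im[:,:,::-1]);im=optics.capture('scene');crop(im,'pics/am1.png',380,140,500,270,6)
```

```text
t 53.48 tcp [ 628.2 -235.8  202.8] rpy [-3.140e+00  3.000e-03 -3.142e+00] F [-1.8  0.6  4.5] w 0.2 q [-0.14  0.71  0.9   1.2  -0.54  1.47  2.26]
```

View pics/am.png

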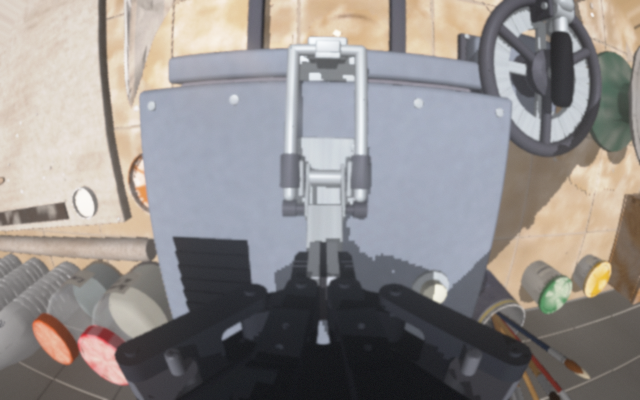

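View pics/am1.png

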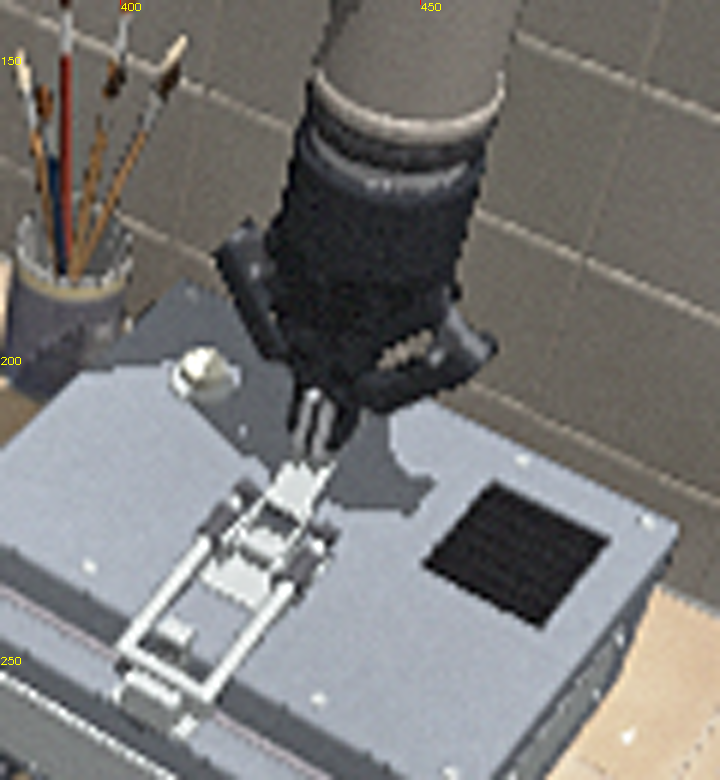

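Request:
{"api": "drive_tool", "payload": {"steps": [[0.2,0,-0.25,0,0,0,0],[0.4,0,-0.5,0,0,0,0],[0.57,0,-0.7,0,0,0,0],[0.7,0,-0.9,0,0,0,0],[0.8,0,-1.1,0,0,0,0],[0.87,0,-1.27,0,0,0,0],[0.9,0,-1.45,0,0,0,0],[0.9,0,-1.5,0,0,0,0],[0.9,0,-1.5,0,0,0,0]]}}

```text
t: 54.7
tcp_pos: [651.7, -235.3, 166.4]
tool_rot: [3.14, 0.001, 3.141]
wrist_force: [-14.8, 7.6, 33.8]
grip_width: 0.2
```

Run:
```python
from h import *
s=st()
im=optics.capture('scene');crop(im,'pics/an1.png',380,140,500,270,6)
```

```text
t 54.7 tcp [ 651.7 -235.3  166.4] rpy [3.140e+00 1.000e-03 3.141e+00] F [-14.8   7.6  33.8] w 0.2 q [-0.12  0.77  0.88  1.18 -0.58  1.43  2.25]
```

View pics/an1.png

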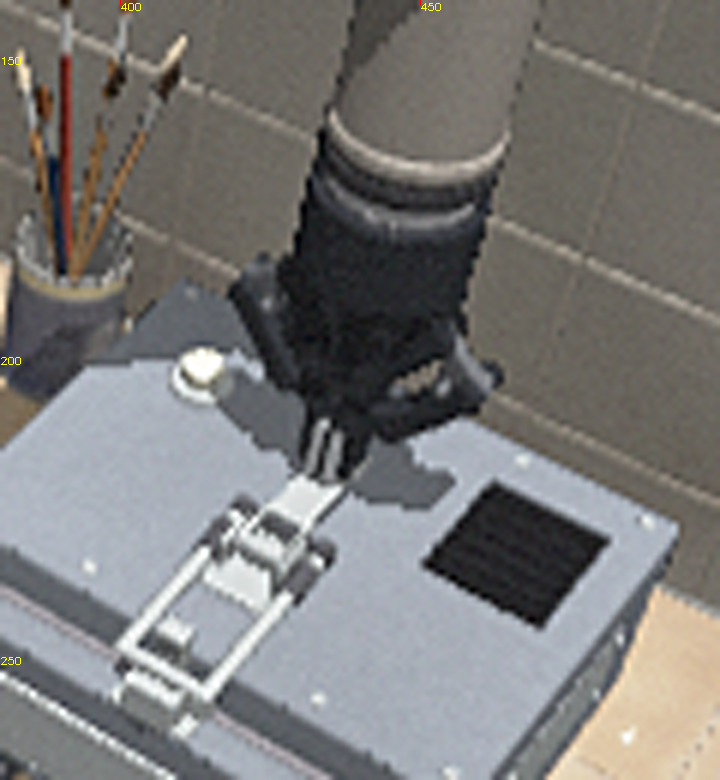

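Request:
{"api": "drive_tool", "payload": {"steps": [[0,0,0.3,0,0,0,0],[0,0,2,0,0,0,0],[0,0,4,0,0,0,0],[-1.5,1.5,5,0,0,0,0],[-3,3,5,0,0,0,0],[-3,3,5,0,0,0,0]]}}

```text
t: 55.5
tcp_pos: [561.9, -140.4, 305.8]
tool_rot: [3.135, -0.002, -3.137]
wrist_force: [0.5, 0.3, -0.9]
grip_width: -0.1
```

Run:
```python
from h import *
s=st()
p=optics.camera_params('wrist');np.save('pw.npy',p,allow_pickle=True)
im=optics.capture('wrist');crop(im,'pics/ao.png',160,40,400,260,3);im=optics.capture('scene');crop(im,'pics/ao1.png',330,170,490,290,5);im=optics.capture('top');crop(im,'pics/ao2.png',340,120,510,260,4)
```

```text
t 55.5 tcp [ 561.9 -140.4  305.8] rpy [ 3.135e+00 -2.000e-03 -3.137e+00] F [ 0.5  0.3 -0.9] w -0.1 q [-0.41  0.47  0.99  1.3  -0.39  1.57  2.11]
```

View pics/ao.png

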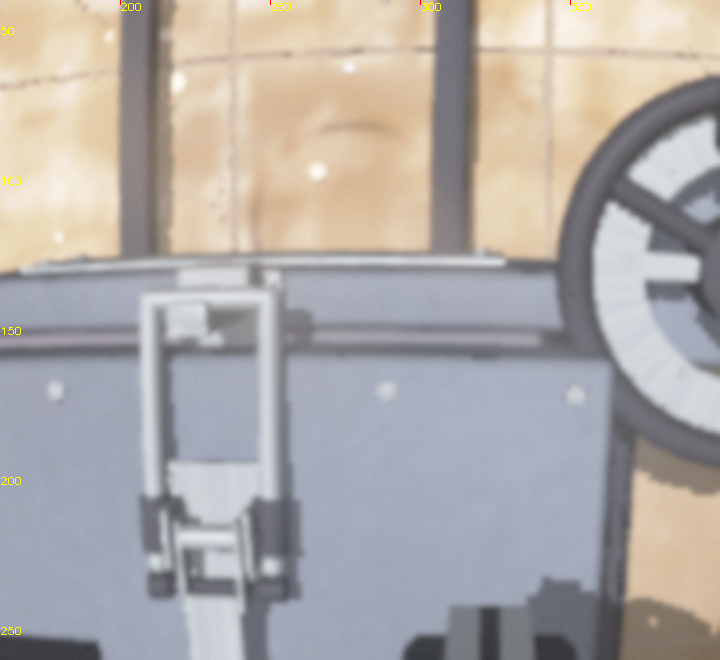

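View pics/ao1.png

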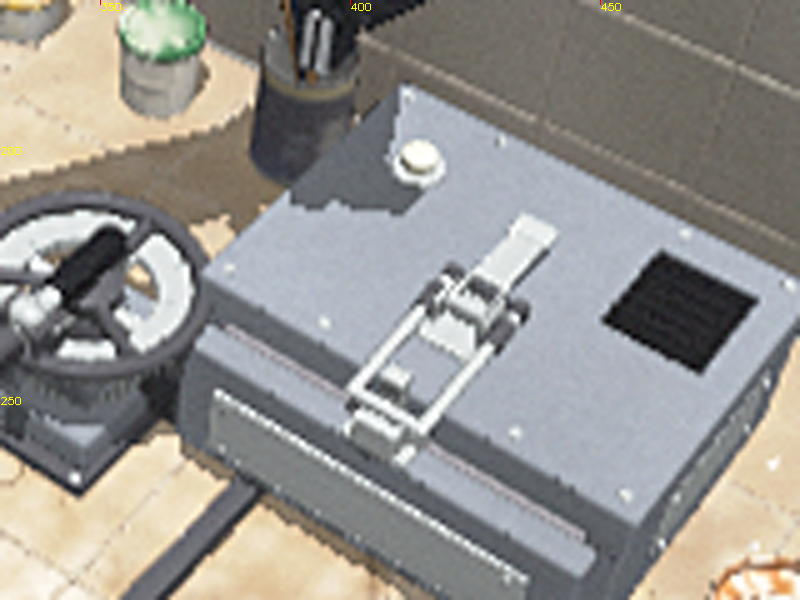

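View pics/ao2.png

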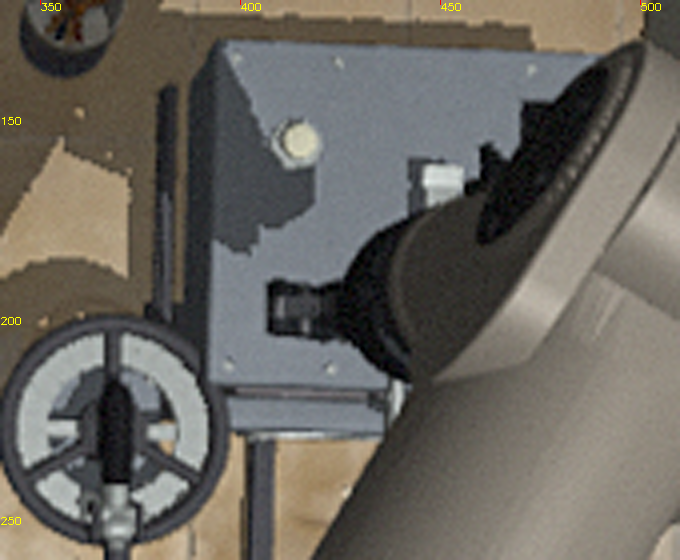

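Run:
```python
from h import *
s=optics.camera_params('scene');t=optics.camera_params('top');w=np.load('pw.npy',allow_pickle=True).item()
print('tip',tri([(s,438.4,214.2),(t,450.5,160.8)]).round(1))
for th in (0,.08,.2): print(th,proj(s,[592.3+77*np.cos(th)-3*np.sin(th),-235,160+77*np.sin(th)+3],False),proj(t,[592.3+77*np.cos(th),-235,163+77*np.sin(th)]))
print('bar',tri([(s,407.2,251.6),(w,230,139.3,1)]).round(1))
```

```text
tip [ 671.4 -236.3  166.3]
0 [437.24705494 215.26977955] [449.72356651 161.77099675]
0.08 [437.56568035 213.8223643 ] [450.51665303 161.44944185]
0.2 [437.88325264 211.83293183] [451.71427496 161.34568233]
bar [ 515.7 -232.7  145.4]
```

Request:
{"api": "drive_tool", "payload": {"steps": [[1.6,-1.5,0,0,0,0,0],[3.2,-3.1,0,0,0,0,0],[3.2,-3.1,-1.8,0,0,0,0],[3.2,-3.1,-3.6,0,0,0,0],[3.2,-3.1,-3.6,0,0,0,0],[3.2,-3.1,-3.6,0,0,0,0]]}}

```text
t: 56.4
tcp_pos: [661.0, -239.9, 200.9]
tool_rot: [-3.139, 0.003, 3.141]
wrist_force: [1.1, -0.8, 1.1]
grip_width: -0.3
```

Request:
{"api": "drive_tool", "payload": {"steps": [[0,0.13,-0.7,0,0,0,0],[0,0.13,-1.05,0,0,0,0],[0,0.13,-1.15,0,0,0,0],[0,0.13,-1.2,0,0,0,0],[0,0.13,-1.25,0,0,0,0]]}}

```text
t: 57.02
tcp_pos: [660.8, -234.7, 166.9]
tool_rot: [-3.141, 0.005, -3.141]
wrist_force: [-4.2, 4.0, 13.9]
grip_width: -0.2
```

Request:
{"api": "drive_tool", "payload": {"steps": [[0,0,-0.1,0,0,0,0],[0,0,-0.2,0,0,0,0],[0,0,-0.2,0,0,0,0]]}}

```text
t: 57.4
tcp_pos: [660.8, -234.8, 166.4]
tool_rot: [-3.141, 0.008, -3.14]
wrist_force: [-8.3, 5.9, 28.3]
grip_width: -0.2
```

Request:
{"api": "drive_tool", "payload": {"steps": [[0,0,1,0,0,0,0],[0,1.8,1,0,0,0,0],[0,1.8,0.2,0,0,0,0],[0,1.8,-0.4,0,0,0,0],[0,1.8,-0.6,0,0,0,0],[0,1.8,-0.7,0,0,0,0],[0,1.8,-0.75,0,0,0,0]]}}

```text
t: 58.28
tcp_pos: [660.7, -180.2, 145.0]
tool_rot: [3.138, 0.007, -3.141]
wrist_force: [-13.3, 10.8, 43.3]
grip_width: -0.2
```

Request:
{"api": "drive_tool", "payload": {"steps": [[0,0,0.4,0,0,0,0],[0,0,2,0,0,0,0],[0,0,4,0,0,0,0],[-1.5,1.5,6,0,0,0,0],[-3.3,3,6,0,0,0,0],[-5.1,4.5,6,0,0,0,0],[-6.5,6,6,0,0,0,0],[-8,7.5,6,0,0,0,0],[-8,7.5,6,0,0,0,0],[-8,7.5,6,0,0,0,0]]}}

```text
t: 59.52
tcp_pos: [418.4, 46.5, 312.8]
tool_rot: [3.138, -0.001, -3.136]
wrist_force: [0.9, -1.0, -0.3]
grip_width: 0.1
```

Run:
```python
from h import *
s=st()
im=optics.capture('wrist');cv2.imwrite('pics/ap.png',im[:,:,::-1]);im=optics.capture('scene');crop(im,'pics/ap1.png',310,170,490,300,4);im=optics.capture('top');crop(im,'pics/ap2.png',330,120,510,315,3)
```

```text
t 59.52 tcp [418.4  46.5 312.8] rpy [ 3.138e+00 -1.000e-03 -3.136e+00] F [ 0.9 -1.  -0.3] w 0.1 q [-1.23 -0.04  1.07  1.7   0.03  1.46  1.41]
```

View pics/ap.png

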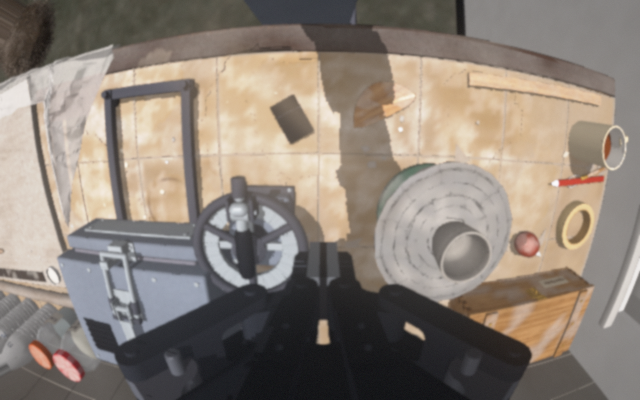

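View pics/ap1.png

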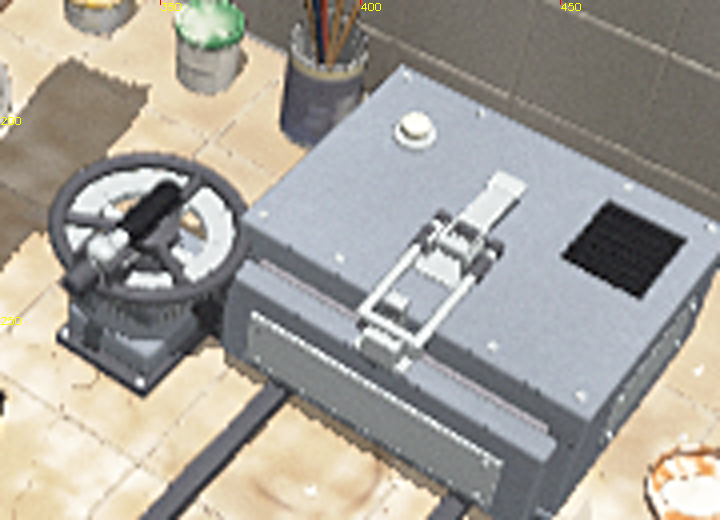

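View pics/ap2.png

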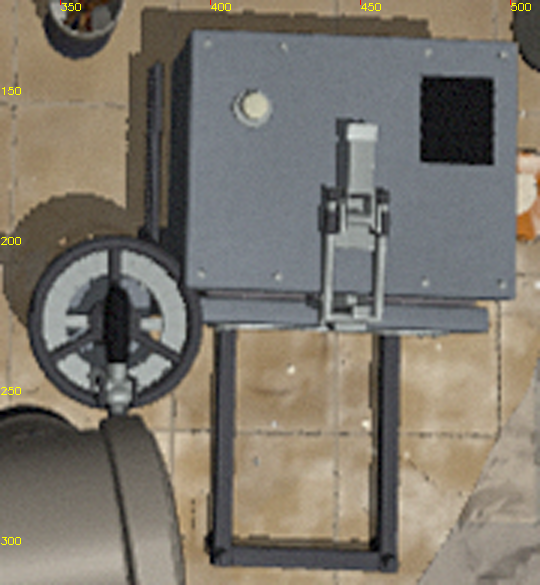

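Run:
```python
from h import *
st();print(manip.close_job())
```

```text
t 59.67 tcp [420.6  42.5 313.2] rpy [-3.141e+00  1.000e-03  3.137e+00] F [-0.5 -0.5  0.1] w 0.1 q [-1.22 -0.03  1.07  1.69  0.03  1.46  1.41]
the job is handed in; nothing more can be done
None
```

I loaded the kiln, latched it and handed the job in at about 60 s; the hand-in gave no verdict.

I swung the crank upright and wound the car fully out. The four tiles (teal, orange, green, cream) went onto the batt glazed face up and clear of one another. I then wound the car home, folded the crank flat, hooked the loop over the keeper and pressed the lever down. I left the black look-alike tile, the cup and both pots alone.

**What went wrong:** my first try at lifting the crank slipped when the barrel slid out of the fingers. A push from underneath brought it upright.

**Last checks:**
- **Door and crank:** the final pictures show the door against the case and the crank lying flat, as at the start. Pressing on the folded crank, the fingertip stopped at z = 149 mm, where the grip's top should be at 150 mm.
- **Loop:** I measured the bar at z ≈ 145 mm in front of the post, which is inside the allowed range.
- **Tiles:** they were last seen whole and flat just before the wind-in. They were still in place at the halfway point, but cannot be seen behind the closed door.
- **Spring stretch:** I could not read the loop's stretch directly.

**Checks that disagreed or ran high:**
- **Lever height:** pressing the lever end gave a hard stop at z ≈ 166.4 mm instead of the expected 163 mm. Touching the roof read 145.0 mm, so the reading itself is good. The height was the same at two places along the lever, and a raised pad shows at its end. I take it as flat, and at worst it is about 0.05 rad open, within the 0.08 limit.
- **Roof touch:** that touch with the fingertips briefly showed 43 N at the wrist. The 40 N limit is for the arm or the gripper's body, so I don't expect it to count.

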